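# Put the optics parts back in their trays

### The arm

A 6-joint arm with a two-finger parallel gripper is mounted at the origin on the work surface. World frame = base frame: x ahead of the robot, y to its left, z up, the work surface at z = 0. Lengths are in m, angles in rad, forces in N, time in s.
With the tool pointing down it reaches from about 0.275 to 0.725 m from the base axis. Payload 15.9 kg.
Tool frame: the origin (TCP) lies at the very end of the fingers, on their centre line; the grasp point (between the pads) lies 19 mm behind it; x points along the fingers, y is the direction in which the jaws open and shut, and the axes are right-handed (so a half turn about x gives the same grasp; the last joint's range is limited). The gripper opens to 85 mm and grips with 20 to 120 N. Pads are 22 mm wide; open, the fingers measure 114 mm over their backs; the gripper's body (76 mm by 85 mm) begins 54 mm behind the grasp point. The pads swing forward as they close: fully open they stand 13 mm farther back than shut.
Start: joints at [-1.28, 0.213, -0.034, 1.323, 0, 1.571], TCP at [0.143, -0.479, 0.231] pointing down, gripper open.
Joint ranges: [-2.98, 2.98], [-0.74, 1.72], [-1.14, 1.35], [-2.1, 2.04], [-1.57, 1.44], [-3.14, 3.14]. Speed limits (rad/s): [1.89, 1.89, 2.39, 2.57, 3.14, 3.14].

### API

Orientations are given as a unit quaternion [x, y, z, w].
In Python, from bench import observe, get_image, calibration, arm gives the robot as it stands.
- The arm moves only by the shell command python3 -m handwheel 'ROWS'. ROWS is JSON, one flat list of numbers, 5 for each row, row after row: the shift along the tool's x, y, z in cm, then the turn about the tool's x in rad, then the finger opening in cm, from 0 to 8.54. In form: [x, y, z, spin, claw, x, y, z, spin, claw, ...]. A call has 1 to 20 rows; each row is the pose to reach, as a shift and turn from the pose commanded when the call began, along the tool's axes at that moment; what a row does not reach only later rows make up. A row lasts 1/12 s, in which the tool goes at most 41.7 mm and 7.16 degrees, less where a joint would pass 70% of its speed; a pose out of reach is approached as far as the arm can. A call with a gripper value outside its range is refused whole. The fingers move at their own pace and stop on an object; the grip force is fixed at half the most. Time passes only in rows, so rows that repeat a pose let the fingers close. It gives the time, the measured TCP pose, the force and the opening at its end, in the units of the state.
- observe(): the state, without advancing time (a new reading comes with each control period).
- get_image(name): name is "side" or "top"; returns the picture (384x512x3 uint8, blue, green, red); there is no depth.
- calibration(name): a dict with "fx", "fy", "cx", "cy" (pixels), "dist" ([k1, k2, p1, p2, k3] as OpenCV has them; the pictures are not rectified), "xyz" and "rotation" of the camera in the world. Camera axes: x right, y down, z forward; pixel columns grow to the right and rows downward; lengths in m; the calibration is good to about 2 mm. A picture is of the moment at which its call begins. calibration takes no time and is no camera call.
- arm.hand_in(): hands the job in, once; it reports no verdict.
The state is a dict: "time": time; "joint_positions": joint angles; "dq": joint speeds; "tau": joint torques, N m; "tcp_pos": TCP position; "tool_rot": TCP orientation; "force": force on the tool from outside, world axes, zero at the start; "ft_torque": the same for the moment, N m; "gripper_width": finger opening in m.
Only numpy, scipy, OpenCV 4.12 (cv2) and the standard library are available. Lean on these libraries where they do the work, as an engineer would, in place of code of your own. Each camera call takes 0.05 s, during which the arm holds its last target.

### The job

Sort the loose optics parts on the table into their trays: the two black lens tubes into the blue tray, one in each bay, lying flat on their bases with the glass up; the two steel pillars standing upright in the yellow tray; and the clamping fork lying flat in the red tray, its brass grip up. Set the lens tubes down on the floor of their bays, never dropping them, and leave the mounted mirror standing undisturbed where it is.

Things in the scene. Friction and masses are not known exactly. Their poses are not given: they have to be found in the camera images.
- lens_clear_center (a point): Centre of the lens tube with pale blue glass: an upright black cylinder with two grey bands, 38 mm in diameter and 30 mm tall, about 60 g, with a round pale blue glass 29 mm across in its top. The point is half-way up (15 mm above its base); z points up through the glass.
- lens_amber_center (a point): Centre of the lens tube with amber (orange) glass: otherwise the same as the other, 38 mm in diameter and 30 mm tall, point 15 mm above its base, z up through the glass.
- pillar_tall_center (a point): Centre of the tall bare steel pillar: standing round post 25 mm in diameter and 70 mm tall, on a foot flange 30 mm in diameter and 8 mm high; small black hole in its top; about 150 g. The point is 35 mm above its base, z up along the post.
- pillar_short_center (a point): Centre of the short steel pillar with a red band and a red top: standing round post 25 mm in diameter and 50 mm tall, on a foot flange 30 mm in diameter and 8 mm high; about 105 g. The point is 25 mm above its base, z up along the post.
- fork_grip (a point): Centre of the brass grip of the clamping fork. The fork is a black plate 10 mm thick and 36 mm wide, lying flat, with a brass block on it to hold it by: 30 mm along x, 14 mm wide along y, from 10 to 36 mm above the table; about 120 g. The point is 23 mm above the underside. x points along the plate to its two prongs: the plate reaches from 33 mm behind the point to 43 mm ahead of it. z is up.
- tray_blue: Blue tray fixed to the table, the same size as the other two: outside 68 mm along its x and 136 mm along its y, walls 4 mm thick, inner floor 4 mm and rim 12 mm above the table; origin under its centre at table height, z up. A 4 mm wall across its middle parts it into two open bays, each 60 mm along x and 62 mm along y, with centres at y = +33 mm and y = -33 mm of the tray's frame.
- tray_yellow: Yellow tray fixed to the table, the same size as the other two: outside 68 mm along its x and 136 mm along its y, walls 4 mm thick, inner floor 4 mm and rim 12 mm above the table; origin under its centre at table height, z up. One open space inside, 60 mm along x by 128 mm along y.
- tray_red: Red tray fixed to the table, the same size as the other two: outside 68 mm along its x and 136 mm along its y, walls 4 mm thick, inner floor 4 mm and rim 12 mm above the table; origin under its centre at table height, z up. One open space inside, 60 mm along x by 128 mm along y.
- mirror: Mounted mirror, to be left alone: loose, 0.4 kg, a square aluminium base 50 x 50 x 12 mm carrying an upright black plate, 44 mm wide along y and 12 mm thick, with a round mirror on its -x face; 62 mm tall over all. Origin under the centre of its base, z up.

How it is judged:
By the outcome, as a careful person would: the job done as asked, in the order asked, and still so for the second after the job is handed in, with the robot touching nothing.
It also fails if it takes over 118 s, if anything falls off the work surface, if the arm or the gripper's body presses on something with over 40 N, if the wrist force passes 120 N, or if a joint passes its speed limit or range.

## Working session

There is one attempt and no reset: what is moved stays moved. The work goes in short steps, Python scripts to look and compute and a shell command to move; the robot and the scene stay as the last step left them, time stands still between calls to the robot, and variables do not carry over. Pictures are saved under pics/ and viewed, and the job is handed in when it is done.

```bash
mkdir -p pics; ls; python3 - <<'E'
from bench import observe,get_image,calibration
import cv2
print(observe())
for n in("side","top"):
    print(n,calibration(n)); cv2.imwrite(f"pics/{n}0.png",get_image(n))
E
```

```text
pics
{'time': 0.0, 'joint_positions': array([-1.28000004e+00,  2.13356339e-01, -3.50780391e-02,  1.32347995e+00,
       -4.29096440e-05,  1.57085082e+00]), 'dq': array([-0.00112327, -0.00129457,  0.00104055,  0.00046498,  0.0008099 ,
       -0.00013564]), 'tau': array([-2.94264697e-03, -6.86156774e+01,  4.87124169e+01,  1.73997675e-02,
       -9.27460178e-05, -2.35056535e-05]), 'tcp_pos': array([ 0.14324666, -0.47868452,  0.23080855]), 'tool_rot': array([-0.69957599, -0.10281998,  0.69972057, -0.10204217]), 'force': array([ 0.23459415, -0.07428234,  0.46317365]), 'ft_torque': array([ 0.01454916, -0.03274923, -0.02048348]), 'gripper_width': 0.08570624328932847}
side {'fx': 409.81487671120993, 'fy': 409.81487671120993, 'cx': 257.3748554814068, 'cy': 197.31492868117192, 'dist': array([-0.11299269,  0.        ,  0.        ,  0.        ,  0.        ]), 'xyz': array([0.30925705, 0.8334408 , 0.52661105]), 'rotation': array([-0.13203038,  0.84731237, -0.51038896,  0.06428716])}
top {'fx': 397.01030337729304, 'fy': 397.01030337729304, 'cx': 258.1041021395178, 'cy': 190.52740901567284, 'dist': array([-0.06306984,  0.        ,  0.        ,  0.        ,  0.        ]), 'xyz': array([ 0.38139214, -0.01427275,  0.87154072]), 'rotation': array([ 0.71425126, -0.69511811,  0.04691231, -0.06674713])}
```

View pics/side0.png

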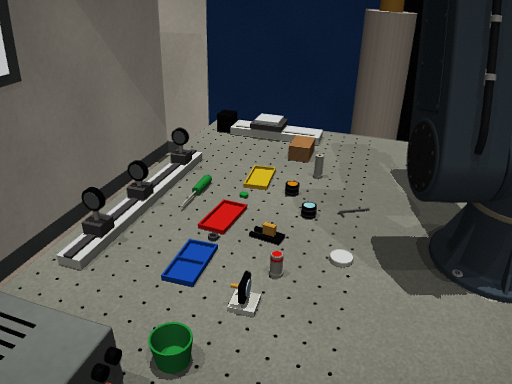

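View pics/top0.png

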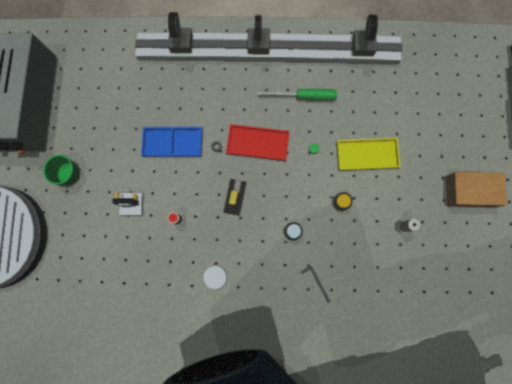

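Side shows mirror (243,293), short pillar (277,263), fork (267,232), clear lens (309,210), amber lens (292,188) and tall pillar (319,166). Top shows blue (173,142), red (258,142) and yellow (369,154) trays. I'll zoom in for precise points.

```bash
cat > h.py <<'E'
import numpy as np,cv2
from scipy.spatial.transform import Rotation as R
from bench import observe,get_image,calibration
def ray(n,p):
    c=calibration(n);K=np.array([[c['fx'],0,c['cx']],[0,c['fy'],c['cy']],[0,0,1]])
    u=cv2.undistortPoints(np.array([[p]],float),K,c['dist'])[0,0]
    d=R.from_quat(c['rotation']).apply([u[0],u[1],1]);return c['xyz'],d
def onz(n,p,z):
    o,d=ray(n,p);return o+d*(z-o[2])/d[2]
def tri(pt,ps):
    o1,d1=ray('top',pt);o2,d2=ray('side',ps)
    A=np.stack([d1,-d2],1);s=np.linalg.lstsq(A,o2-o1,rcond=None)[0]
    a=o1+s[0]*d1;b=o2+s[1]*d2;return (a+b)/2,np.linalg.norm(a-b)*1e3
def proj(n,X):
    c=calibration(n);K=np.array([[c['fx'],0,c['cx']],[0,c['fy'],c['cy']],[0,0,1]])
    Rm=R.from_quat(c['rotation']).as_matrix().T
    return cv2.projectPoints(np.atleast_2d(X).astype(float),cv2.Rodrigues(Rm)[0],-Rm@c['xyz'],K,c['dist'])[0][:,0]
E
python3 - <<'E'
import cv2
def crop(f,x,y,w,h,s,o):
    im=cv2.imread(f)[y:y+h,x:x+w];im=cv2.resize(im,None,fx=s,fy=s,interpolation=cv2.INTER_CUBIC)
    st=10
    for i in range((-x)%st,w,st): 
        cv2.line(im,(i*s,0),(i*s,6),(255,255,255),1)
        if (x+i)%20==0: cv2.putText(im,str(x+i),(i*s,16),0,.35,(255,255,255))
    for j in range((-y)%st,h,st):
        cv2.line(im,(0,j*s),(6,j*s),(255,255,255),1); cv2.putText(im,str(y+j),(8,j*s+4),0,.35,(255,255,255))
    cv2.imwrite(o,im)
crop('pics/top0.png',100,115,160,120,5,'pics/tA.png')
crop('pics/top0.png',225,115,200,130,4,'pics/tB.png')
crop('pics/side0.png',155,200,160,120,5,'pics/sA.png')
crop('pics/side0.png',190,140,160,100,5,'pics/sB.png')
E
```

```text
(no output)
```

View pics/tA.png

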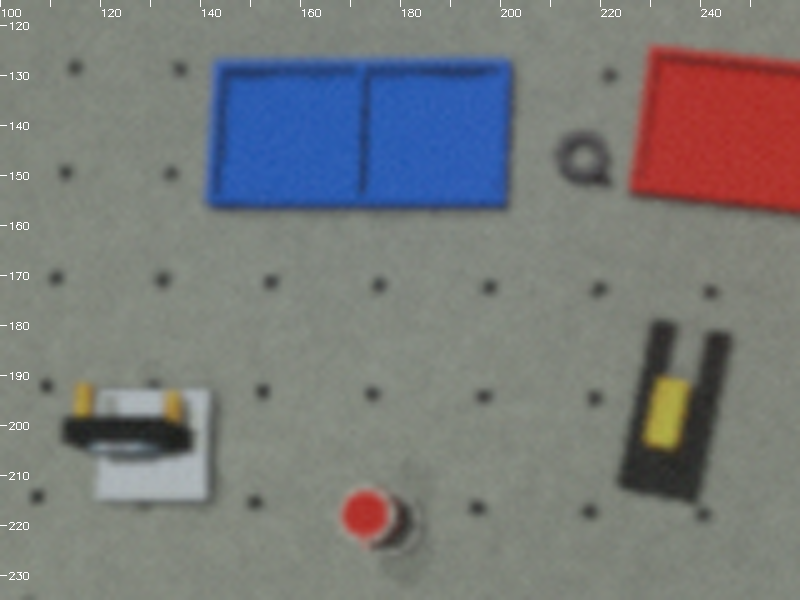

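View pics/tB.png

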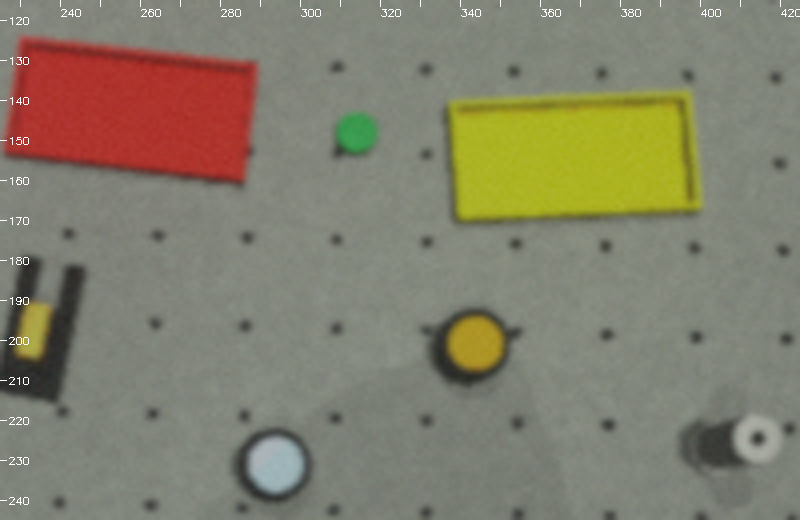

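View pics/sA.png

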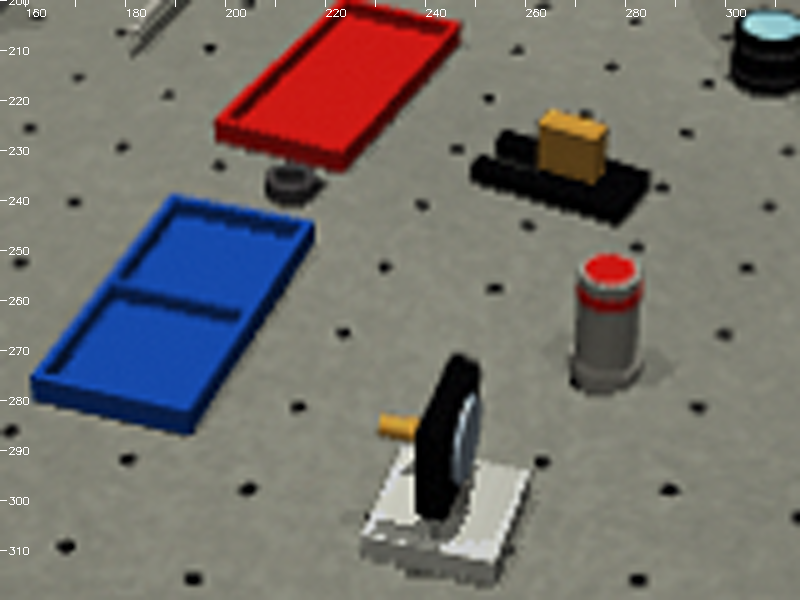

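View pics/sB.png

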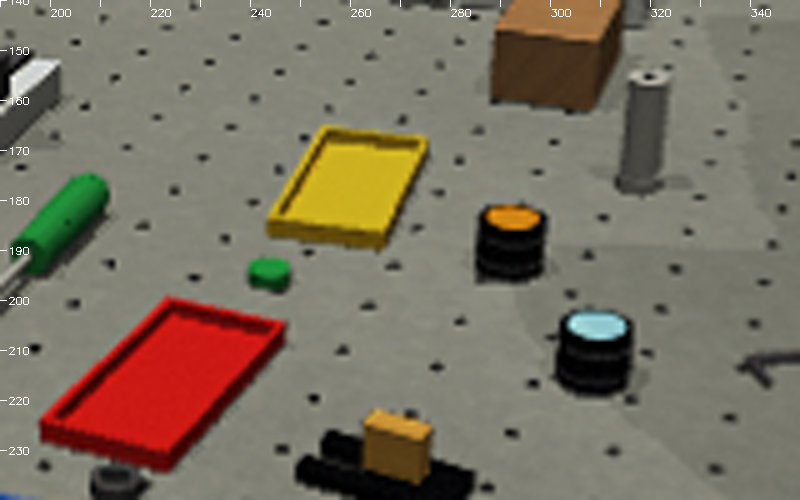

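```bash
cat > seg.py <<'E'
from h import *
def comp(im,hsvlo,hsvhi,box):
    x0,y0,x1,y1=box;sub=im[y0:y1,x0:x1];hsv=cv2.cvtColor(sub,cv2.COLOR_BGR2HSV)
    m=cv2.inRange(hsv,np.array(hsvlo),np.array(hsvhi))
    n,l,s,c=cv2.connectedComponentsWithStats(m);i=1+np.argmax(s[1:,4])
    cnt=cv2.findContours((l==i).astype(np.uint8),cv2.RETR_EXTERNAL,cv2.CHAIN_APPROX_NONE)[0][0]+np.array([x0,y0])
    M=(l==i);ys,xs=np.nonzero(M)
    f=cv2.fillPoly(np.zeros(im.shape[:2],np.uint8),[cnt],1);ys,xs=np.nonzero(f)
    return np.array([xs.mean(),ys.mean()]),s[i,4],cv2.minAreaRect(cnt),cnt
E
python3 - <<'E'
from seg import *
T=cv2.imread('pics/top0.png');S=cv2.imread('pics/side0.png')
def two(name,at,bt,asd):
    (lo,hi,bx)=at;pt,a,_,_=comp(T,lo,hi,bx)
    (lo,hi,bx)=asd;ps,a2,_,_=comp(S,lo,hi,bx)
    X,e=tri(pt,ps);print(name,pt.round(1),a,ps.round(1),a2,X.round(4),'gap mm',round(e,1),'topz',onz('top',pt,bt).round(4),'side',onz('side',ps,bt).round(4))
two('clear',([80,25,130],[120,255,255],(280,215,310,248)),.03,([75,30,130],[110,255,255],(300,200,320,215)))
two('amber',([10,120,90],[30,255,255],(330,190,360,215)),.03,([5,150,150],[25,255,255],(282,178,300,190)))
two('shortTop',([0,120,100],[8,255,255],(165,208,185,228)),.05,([0,120,140],[8,255,255],(270,250,284,257)))
two('brass',([15,100,90],[35,255,255],(225,185,242,210)),.036,([12,100,190],[25,255,255],(258,220,280,230)))
print('tall',*[tri((413.2-.4,224.6),(317.5,155))])
for n,lo,hi,bx in (('blue',[105,140,90],[125,255,255],(130,115,215,165)),('red',[0,150,100],[8,255,255],(220,115,295,165)),('yellow',[22,130,90],[35,255,255],(330,130,405,175))):
    p,a,r,c=comp(T,lo,hi,bx);b=cv2.boxPoints(r)
    W=np.array([onz('top',q,.012) for q in b])
    e=[np.linalg.norm(W[i]-W[(i+1)%4]) for i in range(4)]
    i=int(np.argmax(e));d=W[(i+1)%4]-W[i]
    print(n,p,'centre',onz('top',p,.012).round(4),W.mean(0).round(4),np.round(e,4),'y-axis ang',np.degrees(np.arctan2(d[1],d[0])).round(1))
for n,lo,hi,bx in (('blue',[105,140,70],[125,255,255],(150,230,225,295)),('red',[0,150,100],[8,255,255],(190,195,250,236)),('yellow',[22,130,90],[35,255,255],(235,160,280,195))):
    p,a,r,c=comp(S,lo,hi,bx);print(n,'side',p,onz('side',p,.006).round(4))
p,a,r,c=comp(T,[15,100,90],[35,255,255],(225,185,242,210));W=np.array([onz('top',q,.036) for q in cv2.boxPoints(r)]);print('brass box',W.round(4),r)
E
```

```text
clear [294.7 231.7] 107 [309.1 204.8] 48 [ 0.4322 -0.0683  0.029 ] gap mm 0.9 topz [ 0.4317 -0.0683  0.03  ] side [ 0.4324 -0.0664  0.03  ]
amber [343.5 200.5] 166 [292.2 183.2] 36 [ 0.4999 -0.1714  0.0307] gap mm 1.4 topz [ 0.5007 -0.1714  0.03  ] side [ 0.4994 -0.1728  0.03  ]
shortTop [172.7 217.4] 55 [276.4 253.5] 49 [0.4526 0.1878 0.0502] gap mm 0.6 topz [0.4529 0.1879 0.05  ] side [0.4524 0.1876 0.05  ]
brass [232.8 197.2] 104 [269.  224.3] 28 [0.5009 0.0648 0.0357] gap mm 0.1 topz [0.5009 0.0648 0.036 ] side [0.5007 0.0654 0.036 ]
tall (array([ 0.45164051, -0.30357529,  0.07069439]), np.float64(4.624089250302986))
blue [171.63792085 141.13290018] centre [0.6289 0.2109 0.012 ] [0.6294 0.2116 0.012 ] [0.1361 0.0654 0.1343 0.0661] y-axis ang -89.1
red [257.52102804 142.03971963] centre [0.6306 0.0165 0.012 ] [0.6311 0.017  0.012 ] [0.0676 0.1343 0.0671 0.1326] y-axis ang -96.1
yellow [368.00877193 153.63212719] centre [ 0.6098 -0.23    0.012 ] [ 0.6101 -0.2303  0.012 ] [0.1384 0.0687 0.1365 0.0684] y-axis ang -85.9
blue side [188.62885154 262.03571429] [0.6309 0.2169 0.006 ]
red side [222.23038605 214.67995019] [0.6348 0.013  0.006 ]
yellow side [259.02095238 176.88      ] [ 0.6116 -0.2297  0.006 ]
brass box [[0.4875 0.075  0.036 ]
 [0.5175 0.0703 0.036 ]
 [0.5147 0.0546 0.036 ]
 [0.4848 0.0593 0.036 ]] ((232.7692413330078, 197.15383911132812), (7.452413558959961, 14.120361328125), 11.309932708740234)
```

```bash
cat > mv.py <<'E'
from h import *
def to(x,y,z,yaw=None):
    "rows shift to reach world target; yaw = desired world angle (deg, mod 180) of tool y"
    o=observe();r=R.from_quat(o['tool_rot']);d=r.inv().apply(np.array([x,y,z])-o['tcp_pos'])*100
    ty=r.apply([0,1,0]);tx=r.apply([1,0,0]);cur=np.degrees(np.arctan2(ty[1],ty[0]))
    s=''
    if yaw is not None:
        e=(yaw-cur+90)%180-90; s=f' spin {np.radians(e)*(-1):.3f} (or {np.radians(e-np.sign(e)*180)*(-1):.3f})'
    print('shift cm',d.round(2),s,'| tcp',o['tcp_pos'].round(4),'toolx',tx.round(3),'ty yaw',round(cur,1),'q',o['joint_positions'].round(2),'w',round(o['gripper_width'],4),'F',o['force'].round(1),'t',o['time'])
E
python3 - <<'E'
from mv import *
print(tri((293.4,230.6),(309.1,204.8)),onz('top',(293.4,230.6),.03))
print(tri((414.1,223.9),(319.2,154.8)),onz('top',(414.1,223.9),.07))
to(.432,-.067,.15,0)
E
```

```text
(array([ 0.43302486, -0.06565268,  0.0304778 ]), np.float64(1.664043431342459)) [ 0.43388366 -0.06559718  0.03      ]
(array([ 0.45006891, -0.30645514,  0.07092234]), np.float64(1.4455993461935766)) [ 0.45087003 -0.30673032  0.07      ]
shift cm [  8.12 -31.16 -39.47]  spin -1.280 (or 1.862) | tcp [ 0.1433 -0.4787  0.2309] toolx [-0.     0.001 -1.   ] ty yaw -73.3 q [-1.28  0.21 -0.03  1.32  0.    1.57] w 0.0852 F [-1.1  0.6  1. ] t 0.1
```

```bash
python3 -m handwheel '[8,-31.2,-39.5,-1.28,8.5, 8,-31.2,-39.5,-1.28,8.5, 8,-31.2,-39.5,-1.28,8.5, 8,-31.2,-39.5,-1.28,8.5, 8,-31.2,-39.5,-1.28,8.5, 8,-31.2,-39.5,-1.28,8.5, 8,-31.2,-39.5,-1.28,8.5, 8,-31.2,-39.5,-1.28,8.5, 8,-31.2,-39.5,-1.28,8.5, 8,-31.2,-39.5,-1.28,8.5, 8,-31.2,-39.5,-1.28,8.5, 8,-31.2,-39.5,-1.28,8.5, 8,-31.2,-39.5,-1.28,8.5, 8,-31.2,-39.5,-1.28,8.5, 8,-31.2,-39.5,-1.28,8.5, 8,-31.2,-39.5,-1.28,8.5, 8,-31.2,-39.5,-1.28,8.5, 8,-31.2,-39.5,-1.28,8.5]'
python3 - <<'E'
from mv import *
to(.433,-.0665,.010,0)
E
```

```text
time: 1.6
tcp_pos: [0.432, -0.0678, 0.1515]
tool_rot: [0.5, 0.499, -0.5, 0.5]
force: [-0.6, 0.1, 0.4]
gripper_width: 0.0848
shift cm [14.15  0.1  -0.13]  spin -0.002 (or 3.140) | tcp [ 0.432  -0.0678  0.1515] toolx [ 0. -0. -1.] ty yaw -0.1 q [-0.16  0.12 -0.35  1.1  -0.    1.42] w 0.0848 F [-0.6  0.1  0.4] t 1.6
```

```bash
python3 -m handwheel '[4,0.1,-0.1,0,8.5, 8,0.1,-0.1,0,8.5, 11,0.1,-0.1,0,8.5, 13,0.1,-0.1,0,8.5, 14.1,0.1,-0.1,0,8.5, 14.1,0.1,-0.1,0,8.5, 14.1,0.1,-0.1,0,3, 14.1,0.1,-0.1,0,3, 14.1,0.1,-0.1,0,3, 14.1,0.1,-0.1,0,3, 14.1,0.1,-0.1,0,3, 14.1,0.1,-0.1,0,3, 14.1,0.1,-0.1,0,3]'
python3 - <<'E'
from mv import *
to(.433,-.0665,.15,0)
cv2.imwrite('pics/s1.png',cv2.resize(get_image('side')[130:250,230:390],None,fx=5,fy=5,interpolation=2))
E
```

```text
time: 2.68
tcp_pos: [0.4341, -0.0661, 0.0115]
tool_rot: [0.5, 0.499, -0.5, 0.501]
force: [-3.4, 0.2, 16.2]
gripper_width: 0.0359
shift cm [-13.85  -0.08   0.05]  spin -0.000 (or 3.142) | tcp [ 0.4341 -0.0661  0.0115] toolx [ 0.002 -0.001 -1.   ] ty yaw -0.0 q [-0.15  0.26 -0.57  0.74 -0.    1.42] w 0.0359 F [-3.4  0.2 16.2] t 2.6833
```

View pics/s1.png

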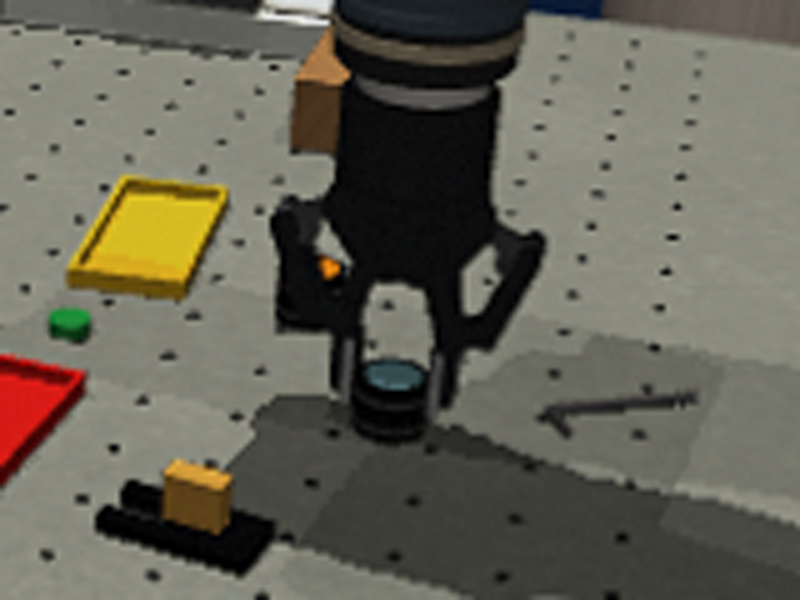

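Lens gripped (side crop: pads either side of the lens at about (308,206)). Refining the tray corners from the side view, then lifting.

```bash
python3 -m handwheel '[-3,0,0,0,3, -6,0,0,0,3, -10,0,0,0,3, -14,0,0,0,3, -14,0,0,0,3]'
python3 - <<'E'
from mv import *
def c(pts,x,y,s): return [((a/s)+x-.4,(b/s)+y-.4) for a,b in pts]
B=c([(32,378),(175,195),(313,222),(192,414)],155,200,5)
Rd=c([(218,122),(340,0),(461,25),(347,154)],155,200,5)
Y=c([(269,221),(327,128),(428,140),(385,236)],190,140,5)
for n,p in(('blue',B),('red',Rd),('yel',Y)):
    W=np.array([onz('side',q,.012) for q in p]);print(n,W[:,:2].round(3).tolist(),W.mean(0).round(4))
TB=c([(215,60),(512,60),(508,208),(207,207)],100,115,5);W=np.array([onz('top',q,.012) for q in TB]);print(W[:,:2].round(4),W.mean(0))
to(.6295,.244,.15,0)
E
```

```text
time: 3.15
tcp_pos: [0.4365, -0.0663, 0.1575]
tool_rot: [0.502, 0.497, -0.498, 0.503]
force: [2.6, -1.3, 0.6]
gripper_width: 0.0359
blue [[0.66, 0.281], [0.662, 0.145], [0.596, 0.144], [0.592, 0.28]] [0.6275 0.2125 0.012 ]
red [[0.669, 0.082], [0.658, -0.051], [0.59, -0.046], [0.601, 0.088]] [0.6297 0.0182 0.012 ]
yel [[0.637, -0.158], [0.644, -0.295], [0.58, -0.299], [0.569, -0.162]] [ 0.6077 -0.2287  0.012 ]
[[0.6621 0.2806]
 [0.6643 0.1436]
 [0.5952 0.1416]
 [0.5929 0.2786]] [0.62863333 0.21108497 0.012     ]
shift cm [  0.89  19.3  -31.03]  spin 0.000 (or -3.142) | tcp [ 0.4365 -0.0663  0.1575] toolx [ 0.01  -0.001 -1.   ] ty yaw 0.0 q [-0.15  0.11 -0.34  1.11  0.    1.42] w 0.0359 F [ 2.6 -1.3  0.6] t 3.15
```

```bash
python3 -m handwheel '[0,2,-3,0,3, 0,4.5,-7,0,3, 0,7,-11,0,3, 0,9.5,-15,0,3, 0,12,-19,0,3, 0,14,-22.5,0,3, 0,16,-26,0,3, 0,18,-29,0,3, 0,19.2,-30.7,0,3, 0,19.4,-31.1,0,3, 0,19.4,-31.1,0,3, 0,19.4,-31.1,0,3, 0,19.4,-31.1,0,3]'
python3 - <<'E'
from mv import *
to(.628,.2445,.0165,0)
cv2.imwrite('pics/s2.png',cv2.resize(get_image('side')[150:300,130:330],None,fx=4,fy=4,interpolation=2))
cv2.imwrite('pics/t2.png',cv2.resize(get_image('top')[80:230,100:300],None,fx=4,fy=4,interpolation=2))
E
```

```text
time: 4.23
tcp_pos: [0.627, 0.2441, 0.1507]
tool_rot: [-0.5, -0.5, 0.5, -0.5]
force: [0.2, -1.2, -0.5]
gripper_width: 0.0361
shift cm [13.42  0.1  -0.04]  spin -0.001 (or 3.141) | tcp [0.627  0.2441 0.1507] toolx [ 0. -0. -1.] ty yaw -0.0 q [ 0.37  0.6   0.34  1.31 -0.    1.94] w 0.0361 F [ 0.2 -1.2 -0.5] t 4.2333
```

View pics/s2.png

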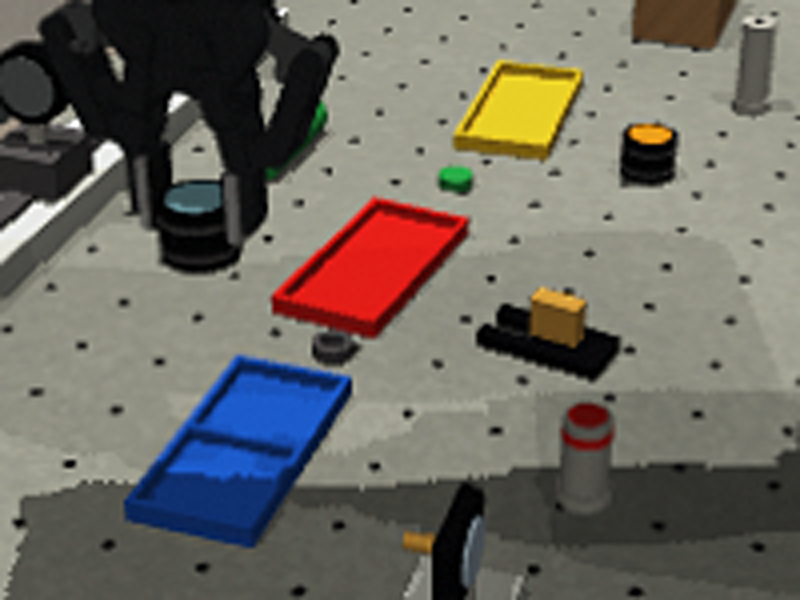

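View pics/t2.png

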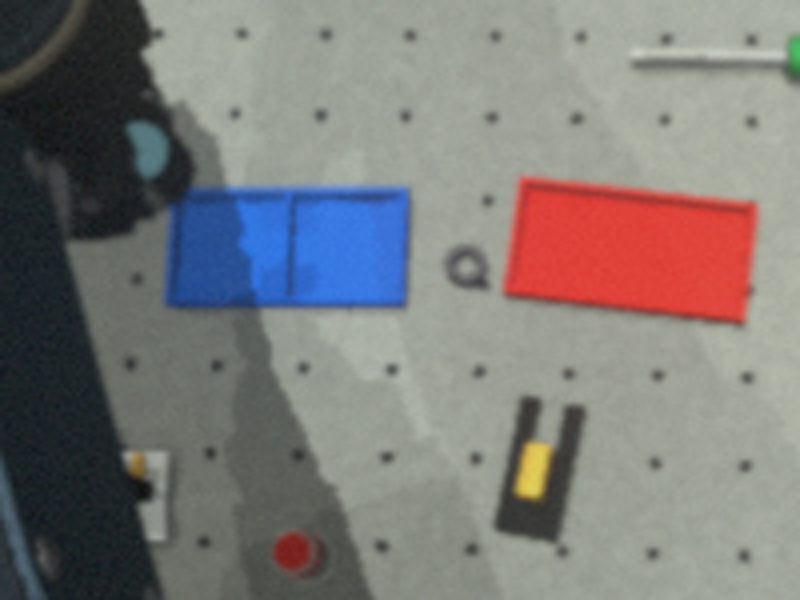

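Lens held level, side view at about (180,207), blue bays clear. Lowering.

```bash
python3 -m handwheel '[3.5,0.1,0,0,3, 7,0.1,0,0,3, 9.5,0.1,0,0,3, 11.5,0.1,0,0,3, 12.6,0.1,0,0,3, 13,0.1,0,0,3, 13.2,0.1,0,0,3, 13.2,0.1,0,0,3, 13.3,0.1,0,0,3, 13.3,0.1,0,0,3]'
python3 - <<'E'
from mv import *
to(.628,.2445,.0155,0)
cv2.imwrite('pics/s3.png',cv2.resize(get_image('side')[180:300,130:290],None,fx=5,fy=5,interpolation=2))
E
```

```text
time: 5.17
tcp_pos: [0.629, 0.2454, 0.0184]
tool_rot: [0.501, 0.5, -0.499, 0.5]
force: [0.5, 0.1, -0.5]
gripper_width: 0.0359
shift cm [ 0.29 -0.1   0.09]  spin 0.000 (or -3.142) | tcp [0.629  0.2454 0.0184] toolx [ 0.002  0.001 -1.   ] ty yaw 0.0 q [0.37 0.68 0.13 1.02 0.   1.94] w 0.0359 F [ 0.5  0.1 -0.5] t 5.1667
```

View pics/s3.png

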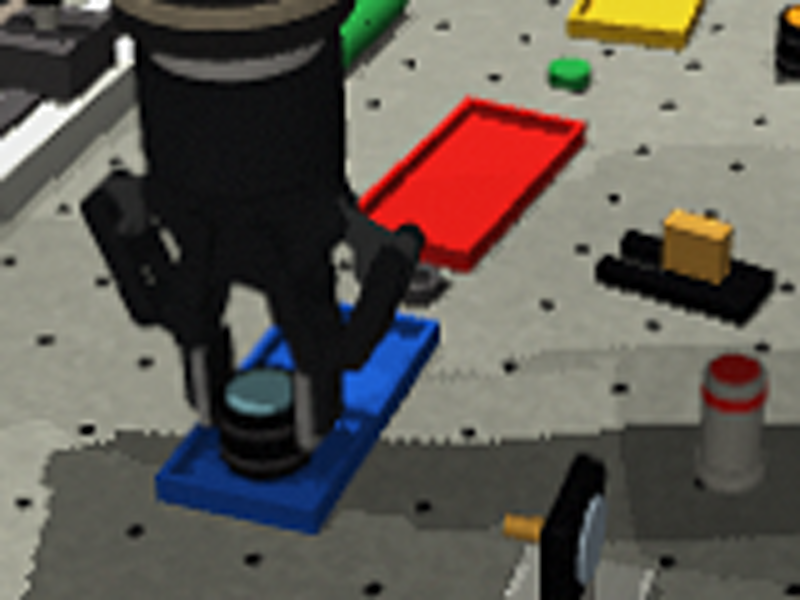

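Lens within the far bay at about (182,268), just above the floor. Easing down.

```bash
python3 -m handwheel '[0.1,0,0,0,3, 0.1,0,0,0,3, 0.1,0,0,0,3]'; python3 -m handwheel '[0.1,0,0,0,3, 0.1,0,0,0,3]';
```

```text
time: 5.47
tcp_pos: [0.6284, 0.2452, 0.0164]
tool_rot: [0.5, 0.5, -0.5, 0.5]
force: [-0.6, 0.4, -0.0]
gripper_width: 0.0357
time: 5.63
tcp_pos: [0.6284, 0.2452, 0.0157]
tool_rot: [0.5, 0.5, -0.5, 0.5]
force: [-1.1, -1.1, 5.4]
gripper_width: 0.036
```

Contact at 5.4 N. Releasing and rising.

```bash
python3 -m handwheel '[0.05,0,0,0,4.6, 0.05,0,0,0,5.2, 0,0,0,0,6, 0,0,0,0,7, 0,0,0,0,8, 0,0,0,0,8, -3,0,0,0,8, -6,0,0,0,8, -10,0,0,0,8.5, -13.5,0,0,0,8.5, -13.5,0,0,0,8.5]'
python3 - <<'E'
from mv import *
to(.4998,-.1722,.15,0)
cv2.imwrite('pics/s4.png',cv2.resize(get_image('side')[180:300,130:290],None,fx=5,fy=5,interpolation=2))
E
```

```text
time: 6.55
tcp_pos: [0.631, 0.2462, 0.1582]
tool_rot: [0.503, 0.499, -0.497, 0.501]
force: [2.4, 0.7, 0.3]
gripper_width: 0.0848
shift cm [  0.55 -13.12  41.84]  spin -0.000 (or 3.142) | tcp [0.631  0.2462 0.1582] toolx [ 0.009  0.004 -1.   ] ty yaw -0.0 q [0.37 0.6  0.36 1.32 0.   1.94] w 0.0848 F [2.4 0.7 0.3] t 6.55
```

View pics/s4.png

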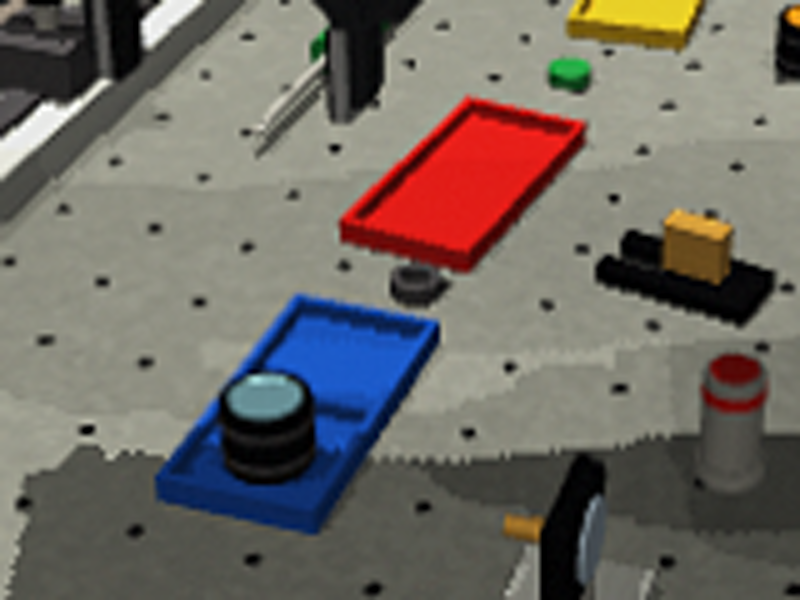

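Clear lens sits flat in the bay, glass up (183,265). Next amber.

```bash
python3 -m handwheel '[0,-12.8,41.7,0,8.5, 0,-12.8,41.7,0,8.5, 0,-12.8,41.7,0,8.5, 0,-12.8,41.7,0,8.5, 0,-12.8,41.7,0,8.5, 0,-12.8,41.7,0,8.5, 0,-12.8,41.7,0,8.5, 0,-12.8,41.7,0,8.5, 0,-12.8,41.7,0,8.5, 0,-12.8,41.7,0,8.5, 0,-12.8,41.7,0,8.5, 0,-12.8,41.7,0,8.5, 0,-12.8,41.7,0,8.5, 0,-12.8,41.7,0,8.5]'
python3 - <<'E'
from mv import *
to(.4998,-.1722,.0105,0)
E
```

```text
time: 7.77
tcp_pos: [0.5002, -0.1713, 0.1498]
tool_rot: [0.5, 0.5, -0.5, 0.5]
force: [0.2, 0.8, 0.6]
gripper_width: 0.0848
shift cm [13.93 -0.03  0.1 ]  spin -0.000 (or 3.142) | tcp [ 0.5002 -0.1713  0.1498] toolx [-0.001  0.001 -1.   ] ty yaw -0.0 q [-0.33  0.3  -0.13  1.14  0.    1.24] w 0.0848 F [0.2 0.8 0.6] t 7.7667
```

```bash
python3 -m handwheel '[4,0,0.1,0,8.5, 8,0,0.1,0,8.5, 11,0,0.1,0,8.5, 13,0,0.1,0,8.5, 13.9,0,0.1,0,8.5, 13.9,0,0.1,0,8.5, 13.9,0,0.1,0,3, 13.9,0,0.1,0,3, 13.9,0,0.1,0,3, 13.9,0,0.1,0,3, 13.9,0,0.1,0,3, 13.9,0,0.1,0,3, 13.9,0,0.1,0,3]'
python3 - <<'E'
from mv import *
to(.629,.1785,.15,0)
E
python3 -m handwheel '[-3,0,0,0,3, -6,0,0,0,3, -10,0,0,0,3, -14,0,0,0,3, -14,0,0,0,3, -14,0,0,0,3]'
```

```text
time: 8.85
tcp_pos: [0.5012, -0.1731, 0.0128]
tool_rot: [0.5, 0.499, -0.5, 0.501]
force: [-3.5, 1.8, 14.6]
gripper_width: 0.0362
shift cm [-13.71  12.81 -35.15]  spin -0.000 (or 3.142) | tcp [ 0.5012 -0.1731  0.0128] toolx [ 0.002 -0.    -1.   ] ty yaw -0.0 q [-0.33  0.42 -0.33  0.82  0.    1.24] w 0.0362 F [-3.5  1.8 14.6] t 8.85
time: 9.35
tcp_pos: [0.5018, -0.1734, 0.1541]
tool_rot: [0.501, 0.498, -0.499, 0.502]
force: [0.2, -0.1, -1.7]
gripper_width: 0.0358
```

```bash
python3 -m handwheel '[0,1.2,-3.3,0,3, 0,2.6,-7,0,3, 0,4,-11,0,3, 0,5.4,-15,0,3, 0,6.8,-19,0,3, 0,8.2,-23,0,3, 0,9.6,-27,0,3, 0,11,-31,0,3, 0,12.3,-34,0,3, 0,12.8,-35.1,0,3, 0,12.8,-35.1,0,3, 0,12.8,-35.1,0,3, 0,12.8,-35.1,0,3]'
python3 - <<'E'
from mv import *
to(.629,.1785,.0165,0)
E
```

```text
time: 10.43
tcp_pos: [0.6278, 0.1773, 0.1506]
tool_rot: [-0.5, -0.5, 0.501, -0.5]
force: [-0.1, -0.3, -0.4]
gripper_width: 0.0356
shift cm [13.41  0.14 -0.13]  spin -0.001 (or 3.141) | tcp [0.6278 0.1773 0.1506] toolx [-0.001 -0.001 -1.   ] ty yaw -0.0 q [ 0.28  0.56  0.27  1.28 -0.    1.85] w 0.0356 F [-0.1 -0.3 -0.4] t 10.4333
```

```bash
python3 -m handwheel '[3.5,0.1,-0.1,0,3, 7,0.1,-0.1,0,3, 9.5,0.1,-0.1,0,3, 11.5,0.1,-0.1,0,3, 12.6,0.1,-0.1,0,3, 12.9,0.1,-0.1,0,3, 13,0.1,-0.1,0,3, 13,0.1,-0.1,0,3, 13,0.1,-0.1,0,3]'
python3 - <<'E'
from mv import *
to(.629,.1785,.0168,0)
cv2.imwrite('pics/s5.png',cv2.resize(get_image('side')[180:300,130:290],None,fx=5,fy=5,interpolation=2))
E
```

```text
time: 11.18
tcp_pos: [0.6302, 0.1792, 0.0228]
tool_rot: [0.501, 0.5, -0.499, 0.5]
force: [0.4, -0.7, -0.9]
gripper_width: 0.0359
shift cm [ 0.6  -0.12  0.07]  spin -0.000 (or 3.141) | tcp [0.6302 0.1792 0.0228] toolx [ 0.002  0.001 -1.   ] ty yaw -0.0 q [ 0.28  0.63  0.06  1.   -0.    1.85] w 0.0359 F [ 0.4 -0.7 -0.9] t 11.1833
```

View pics/s5.png

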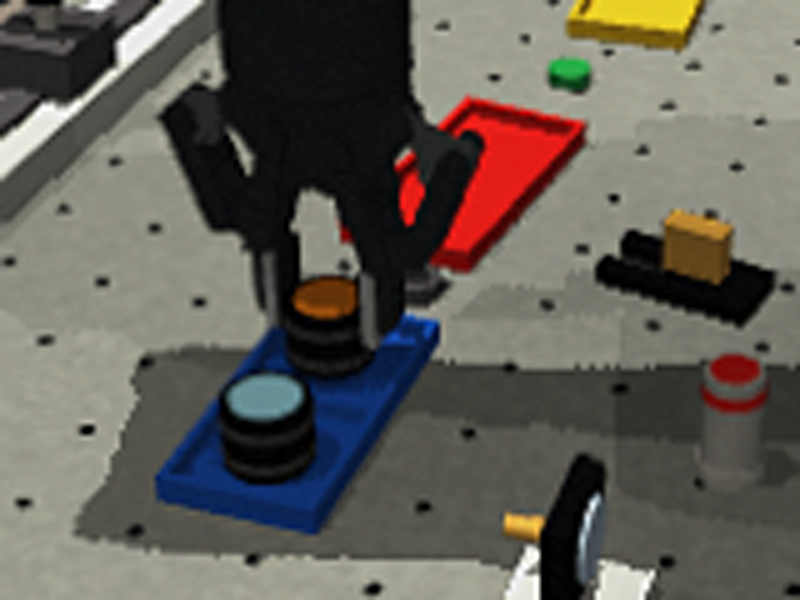

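Amber lens over its bay, at (196,245). Easing down (the settled command is about 0.0205).

```bash
python3 -m handwheel '[0.1,0,0,0,3, 0.2,0,0,0,3, 0.2,0,0,0,3]'; python3 -m handwheel '[0.1,0,0,0,3, 0.1,0,0,0,3]'
```

```text
time: 11.48
tcp_pos: [0.6294, 0.1792, 0.0194]
tool_rot: [0.5, 0.5, -0.5, 0.5]
force: [-0.6, -0.2, -0.5]
gripper_width: 0.0358
time: 11.65
tcp_pos: [0.6292, 0.1792, 0.0182]
tool_rot: [-0.5, -0.5, 0.5, -0.5]
force: [0.3, -0.4, -0.2]
gripper_width: 0.0357
```

```bash
python3 -m handwheel '[0.1,0,0,0,3, 0.1,0,0,0,3]'; python3 -m handwheel '[0.05,0,0,0,3, 0.05,0,0,0,3]'
```

```text
time: 11.82
tcp_pos: [0.6292, 0.1791, 0.0171]
tool_rot: [-0.5, -0.5, 0.5, -0.5]
force: [0.3, -0.9, -0.7]
gripper_width: 0.0358
time: 11.98
tcp_pos: [0.6293, 0.1792, 0.0169]
tool_rot: [0.5, 0.5, -0.5, 0.5]
force: [-1.9, 0.0, 2.4]
gripper_width: 0.0359
```

```bash
python3 -m handwheel '[0.05,0,0,0,3, 0.05,0,0,0,4.6, 0.05,0,0,0,5.2, 0,0,0,0,6, 0,0,0,0,7, 0,0,0,0,8, 0,0,0,0,8, -3,0,0,0,8, -6,0,0,0,8, -10,0,0,0,8.5, -14,0,0,0,8.5, -14,0,0,0,8.5, -14,0,0,0,8.5]'
python3 - <<'E'
from mv import *
to(.450,-.3066,.16,0)
cv2.imwrite('pics/s6.png',cv2.resize(get_image('side')[180:300,130:290],None,fx=5,fy=5,interpolation=2))
E
```

```text
time: 13.07
tcp_pos: [0.6308, 0.1796, 0.1596]
tool_rot: [0.501, 0.499, -0.498, 0.501]
force: [0.3, -0.2, -0.9]
gripper_width: 0.0845
shift cm [ -0.19 -18.08  48.62]  spin 0.000 (or -3.142) | tcp [0.6308 0.1796 0.1596] toolx [ 0.005  0.001 -1.   ] ty yaw 0.0 q [0.28 0.56 0.29 1.3  0.   1.85] w 0.0845 F [ 0.3 -0.2 -0.9] t 13.0667
```

View pics/s6.png

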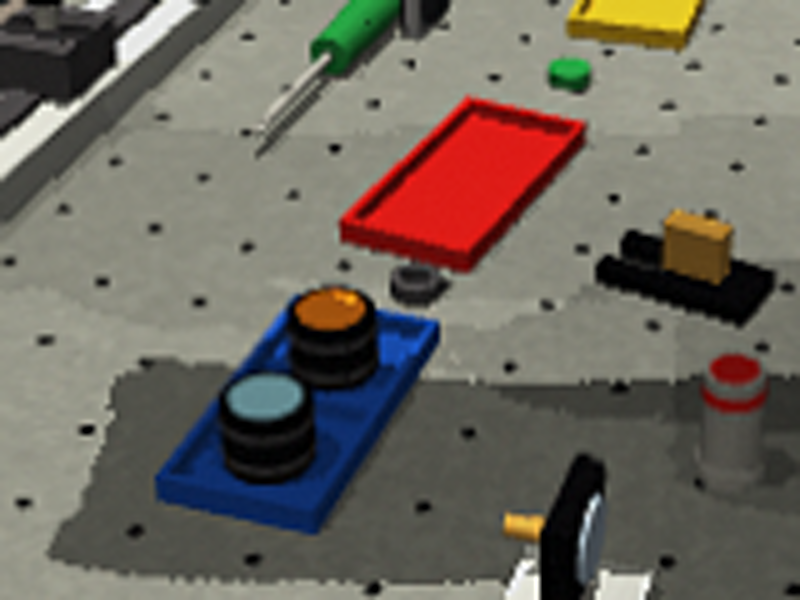

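Both lenses flat in their bays (183,265) and (196,247). Now the tall pillar.

```bash
python3 -m handwheel '[0,-17.9,48.6,0,8.5, 0,-17.9,48.6,0,8.5, 0,-17.9,48.6,0,8.5, 0,-17.9,48.6,0,8.5, 0,-17.9,48.6,0,8.5, 0,-17.9,48.6,0,8.5, 0,-17.9,48.6,0,8.5, 0,-17.9,48.6,0,8.5, 0,-17.9,48.6,0,8.5, 0,-17.9,48.6,0,8.5, 0,-17.9,48.6,0,8.5, 0,-17.9,48.6,0,8.5, 0,-17.9,48.6,0,8.5, 0,-17.9,48.6,0,8.5, 0,-17.9,48.6,0,8.5, 0,-17.9,48.6,0,8.5, 0,-17.9,48.6,0,8.5]'
python3 - <<'E'
from mv import *
to(.450,-.3066,.022,0)
cv2.imwrite('pics/s7.png',cv2.resize(get_image('side')[90:210,230:390],None,fx=5,fy=5,interpolation=2))
E
```

```text
time: 14.53
tcp_pos: [0.4504, -0.3058, 0.1562]
tool_rot: [0.5, 0.501, -0.5, 0.5]
force: [0.9, 0.2, 0.5]
gripper_width: 0.0849
shift cm [13.42 -0.03  0.09]  spin 0.001 (or -3.140) | tcp [ 0.4504 -0.3058  0.1562] toolx [-0.001  0.001 -1.   ] ty yaw 0.1 q [-0.6   0.33 -0.07  1.17  0.    0.97] w 0.0849 F [0.9 0.2 0.5] t 14.5333
```

View pics/s7.png

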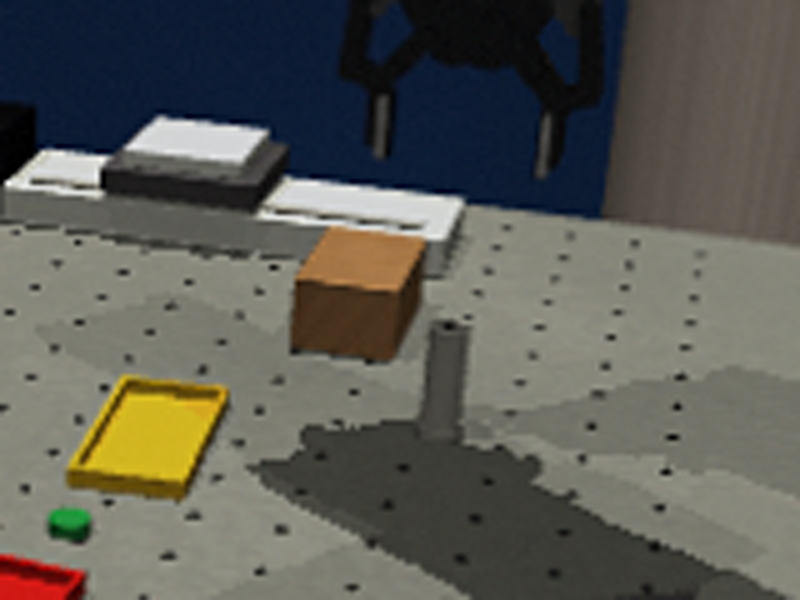

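```bash
python3 -m handwheel '[3,0,0.1,0,8.5, 6,0,0.1,0,8.5, 9,0,0.1,0,8.5, 12,0,0.1,0,8.5, 13.2,0,0.1,0,8.5, 13.4,0,0.1,0,8.5, 13.4,0,0.1,0,8.5, 13.4,0,0.1,0,2, 13.4,0,0.1,0,2, 13.4,0,0.1,0,2, 13.4,0,0.1,0,2, 13.4,0,0.1,0,2, 13.4,0,0.1,0,2, 13.4,0,0.1,0,2, 13.4,0,0.1,0,2]'
python3 - <<'E'
from mv import *
to(.6114,-.2624,.16,0)
cv2.imwrite('pics/s8.png',cv2.resize(get_image('side')[90:210,230:390],None,fx=5,fy=5,interpolation=2))
E
```

```text
time: 15.83
tcp_pos: [0.4506, -0.3081, 0.0235]
tool_rot: [0.5, 0.5, -0.5, 0.5]
force: [-1.4, 1.8, 7.9]
gripper_width: 0.0238
shift cm [-13.64  16.09  -4.56]  spin -0.000 (or 3.141) | tcp [ 0.4506 -0.3081  0.0235] toolx [ 0.001 -0.001 -1.   ] ty yaw -0.0 q [-0.6   0.43 -0.28  0.86  0.    0.97] w 0.0238 F [-1.4  1.8  7.9] t 15.8333
```

View pics/s8.png

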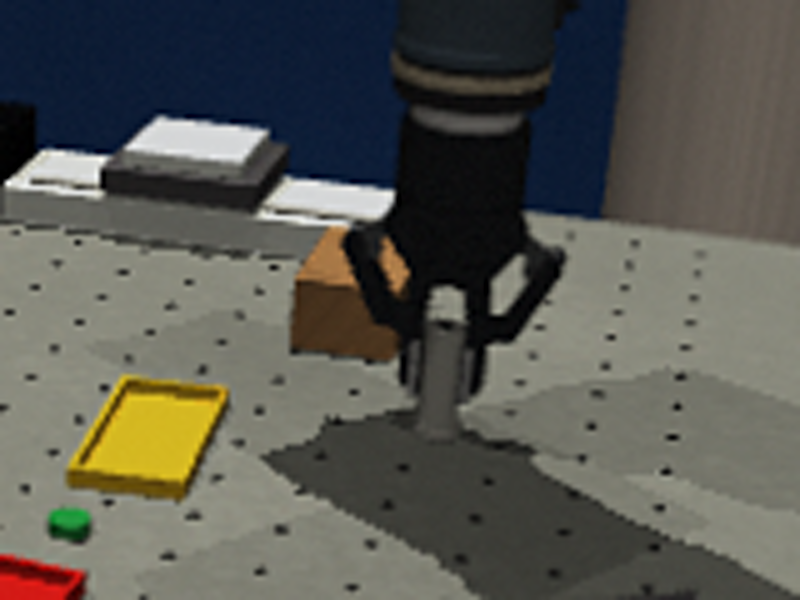

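Pillar held between pads (318,168). Lift and carry.

```bash
python3 -m handwheel '[-2,0,0,0,2, -5,0,0,0,2, -8,0,0,0,2, -10,0,0,0,2, -10,3,-1,0,2, -10,6,-2,0,2, -10,9.5,-3,0,2, -10,12.5,-4,0,2, -10,15,-4.5,0,2, -10,16.1,-4.6,0,2, -10,16.1,-4.6,0,2, -10,16.1,-4.6,0,2, -10,16.1,-4.6,0,2]'
python3 - <<'E'
from mv import *
to(.6114,-.2624,.028,0)
cv2.imwrite('pics/s9.png',cv2.resize(get_image('side')[90:210,190:350],None,fx=5,fy=5,interpolation=2))
E
```

```text
time: 16.97
tcp_pos: [0.6106, -0.262, 0.1227]
tool_rot: [-0.5, -0.5, 0.5, -0.5]
force: [-1.0, 0.5, -1.7]
gripper_width: 0.0237
shift cm [9.47 0.09 0.04]  spin -0.000 (or 3.141) | tcp [ 0.6106 -0.262   0.1227] toolx [-0.001  0.    -1.   ] ty yaw -0.0 q [-0.41  0.59  0.25  1.23 -0.    1.17] w 0.0237 F [-1.   0.5 -1.7] t 16.9667
```

View pics/s9.png

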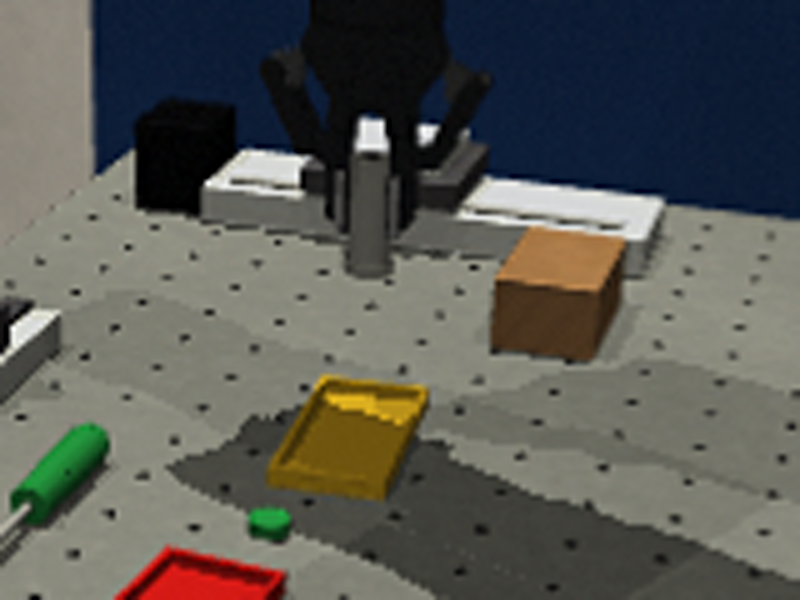

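```bash
python3 -m handwheel '[3,0.1,0,0,2, 6,0.1,0,0,2, 8,0.1,0,0,2, 8.8,0.1,0,0,2, 9.1,0.1,0,0,2, 9.1,0.1,0,0,2, 9.1,0.1,0,0,2]';python3 -m handwheel '[0.1,0,0,0,2, 0.2,0,0,0,2, 0.2,0,0,0,2]'; python3 -m handwheel '[0.1,0,0,0,2, 0.1,0,0,0,2]'
```

```text
time: 17.6
tcp_pos: [0.6129, -0.2623, 0.0334]
tool_rot: [0.5, 0.499, -0.5, 0.501]
force: [0.1, -0.2, -1.5]
gripper_width: 0.0238
time: 17.85
tcp_pos: [0.6126, -0.262, 0.0304]
tool_rot: [0.5, 0.5, -0.5, 0.5]
force: [0.7, -0.3, -1.7]
gripper_width: 0.0236
time: 18.02
tcp_pos: [0.6123, -0.2618, 0.0288]
tool_rot: [0.5, 0.5, -0.5, 0.5]
force: [-0.3, -0.5, -1.5]
gripper_width: 0.0236
```

```bash
python3 - <<'E'
from mv import *
cv2.imwrite('pics/s10.png',cv2.resize(get_image('side')[110:230,190:350],None,fx=5,fy=5,interpolation=2))
E
```

```text
(no output)
```

View pics/s10.png

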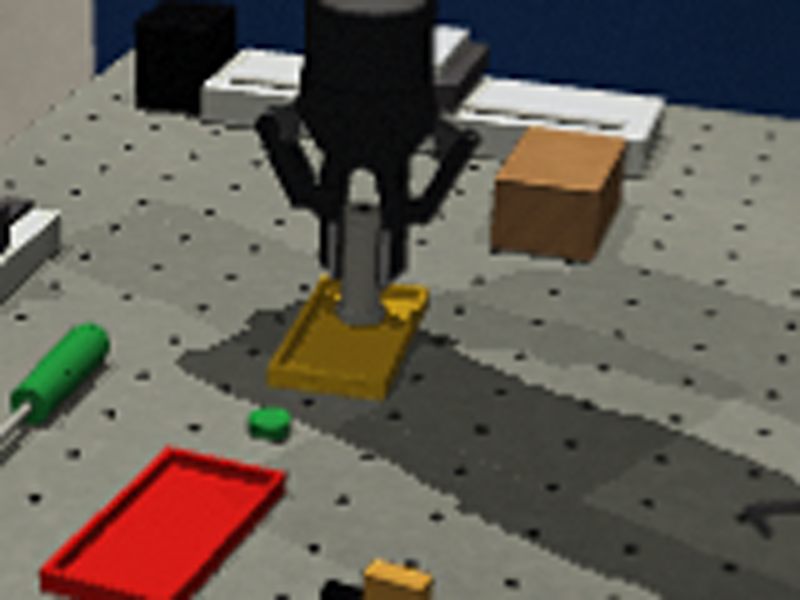

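Pillar upright in the far end of the yellow tray (262,172). Last millimetre.

```bash
python3 -m handwheel '[0.1,0,0,0,2, 0.1,0,0,0,2]';python3 -m handwheel '[0.05,0,0,0,2, 0.05,0,0,0,2]'
```

```text
time: 18.23
tcp_pos: [0.6123, -0.2618, 0.0276]
tool_rot: [0.5, 0.5, -0.5, 0.5]
force: [0.9, 0.2, -1.5]
gripper_width: 0.0241
time: 18.4
tcp_pos: [0.6123, -0.2618, 0.0275]
tool_rot: [0.5, 0.5, -0.5, 0.5]
force: [-2.1, 1.0, 3.2]
gripper_width: 0.0236
```

```bash
python3 -m handwheel '[0.05,0,0,0,2.9, 0,0,0,0,3.3, 0,0,0,0,4, 0,0,0,0,5, 0,0,0,0,6, 0,0,0,0,7, 0,0,0,0,7, 0,0,0,0,7, -3,0,0,0,7, -6,0,0,0,7, -10,0,0,0,8.5, -13,0,0,0,8.5, -13,0,0,0,8.5, -13,0,0,0,8.5]'
python3 - <<'E'
from mv import *
cv2.imwrite('pics/s11.png',cv2.resize(get_image('side')[110:230,190:350],None,fx=5,fy=5,interpolation=2))
to(.4526,.1878,.15,0)
E
```

```text
time: 19.57
tcp_pos: [0.6134, -0.2623, 0.1593]
tool_rot: [0.5, 0.499, -0.5, 0.501]
force: [-0.6, 0.7, -1.0]
gripper_width: 0.0849
shift cm [  0.72 -15.99 -44.97]  spin -0.000 (or 3.142) | tcp [ 0.6125 -0.2619  0.1574] toolx [ 0.001 -0.    -1.   ] ty yaw -0.0 q [-0.4   0.59  0.33  1.31 -0.    1.17] w 0.0852 F [-0.2 -0.1 -1.3] t 19.6167
```

View pics/s11.png

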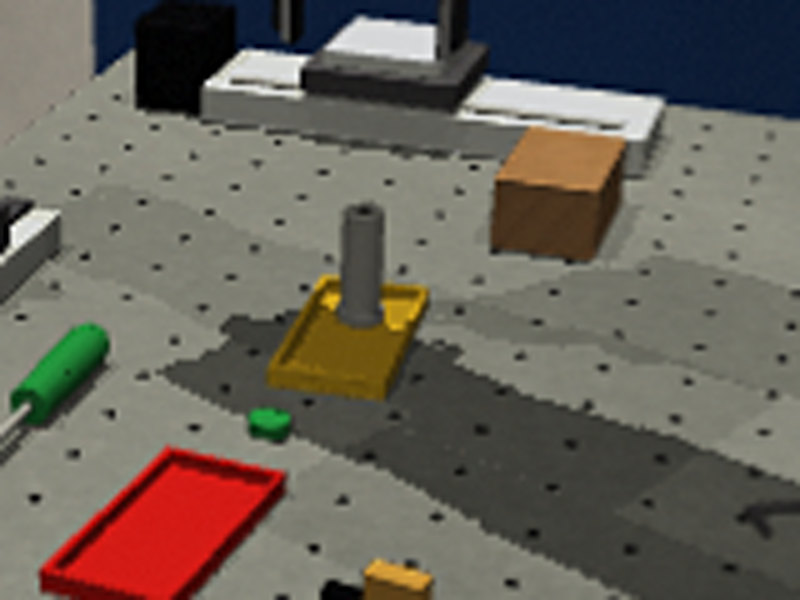

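Tall pillar stands in the tray (262,174). Now the short pillar.

```bash
python3 -m handwheel '[0,-16,-45,0,8.5, 0,-16,-45,0,8.5, 0,-16,-45,0,8.5, 0,-16,-45,0,8.5, 0,-16,-45,0,8.5, 0,-16,-45,0,8.5, 0,-16,-45,0,8.5, 0,-16,-45,0,8.5, 0,-16,-45,0,8.5, 0,-16,-45,0,8.5, 0,-16,-45,0,8.5, 0,-16,-45,0,8.5, 0,-16,-45,0,8.5, 0,-16,-45,0,8.5, 0,-16,-45,0,8.5, 0,-16,-45,0,8.5]'
python3 - <<'E'
from mv import *
to(.4526,.1878,.018,0)
cv2.imwrite('pics/s12.png',cv2.resize(get_image('side')[180:330,180:380],None,fx=4,fy=4,interpolation=2))
E
```

```text
time: 20.95
tcp_pos: [0.4523, 0.1872, 0.1567]
tool_rot: [-0.5, -0.5, 0.501, -0.5]
force: [0.1, -1.1, 0.2]
gripper_width: 0.0851
shift cm [13.87  0.04 -0.07]  spin -0.001 (or 3.140) | tcp [0.4523 0.1872 0.1567] toolx [-0.001 -0.001 -1.   ] ty yaw -0.1 q [ 0.39  0.22 -0.22  1.14 -0.    1.96] w 0.0851 F [ 0.1 -1.1  0.2] t 20.95
```

View pics/s12.png

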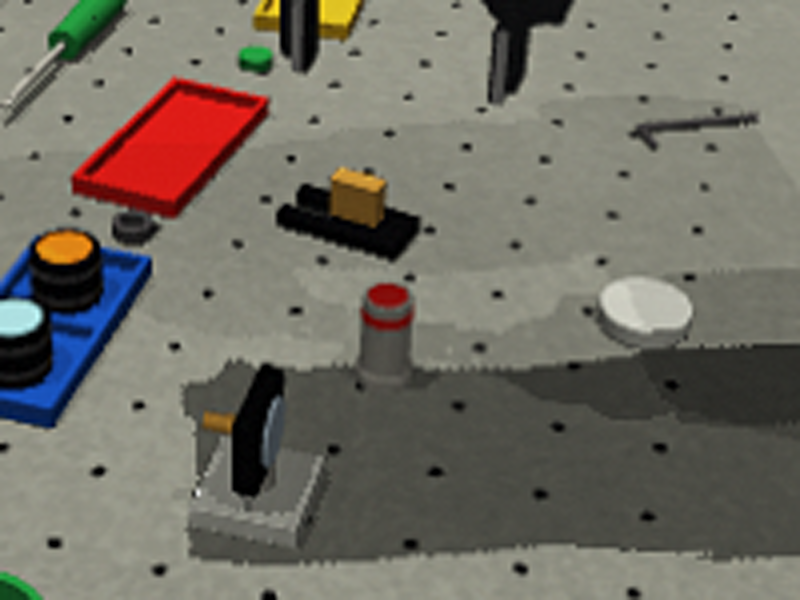

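```bash
python3 -m handwheel '[3,0,-0.1,0,8.5, 6,0,-0.1,0,8.5, 9,0,-0.1,0,8.5, 12,0,-0.1,0,8.5, 13.6,0,-0.1,0,8.5, 13.8,0,-0.1,0,8.5, 13.8,0,-0.1,0,8.5, 13.8,0,-0.1,0,2, 13.8,0,-0.1,0,2, 13.8,0,-0.1,0,2, 13.8,0,-0.1,0,2, 13.8,0,-0.1,0,2, 13.8,0,-0.1,0,2, 13.8,0,-0.1,0,2, 13.8,0,-0.1,0,2]'
python3 - <<'E'
from mv import *
to(.6066,-.1966,.16,0)
E
python3 -m handwheel '[-2,0,0,0,2, -5,0,0,0,2, -8,0,0,0,2, -12,0,0,0,2, -13.5,0,0,0,2, -13.5,0,0,0,2, -13.5,0,0,0,2]'
```

```text
time: 22.25
tcp_pos: [0.4528, 0.1893, 0.0201]
tool_rot: [0.5, 0.5, -0.5, 0.5]
force: [-1.7, -1.8, 11.5]
gripper_width: 0.0234
shift cm [-13.99  15.4   38.59]  spin 0.000 (or -3.142) | tcp [0.4528 0.1893 0.0201] toolx [ 0.001  0.    -1.   ] ty yaw 0.0 q [ 0.4   0.34 -0.43  0.8  -0.    1.97] w 0.0234 F [-1.7 -1.8 11.5] t 22.25
time: 22.83
tcp_pos: [0.4528, 0.1894, 0.1549]
tool_rot: [0.501, 0.5, -0.499, 0.5]
force: [-0.0, -0.6, -1.2]
gripper_width: 0.0236
```

```bash
python3 -m handwheel '[0,1.2,3,0,2, 0,2.8,7,0,2, 0,4.4,11,0,2, 0,6,15,0,2, 0,7.6,19,0,2, 0,9.2,23,0,2, 0,10.8,27,0,2, 0,12.4,31,0,2, 0,13.8,34.5,0,2, 0,15,37.5,0,2, 0,15.4,38.5,0,2, 0,15.4,38.5,0,2, 0,15.4,38.5,0,2, 0,15.4,38.5,0,2]'
python3 - <<'E'
from mv import *
to(.6066,-.1966,.024,0)
cv2.imwrite('pics/s13.png',cv2.resize(get_image('side')[90:210,190:350],None,fx=5,fy=5,interpolation=2))
E
```

```text
time: 24.0
tcp_pos: [0.6056, -0.1949, 0.1533]
tool_rot: [0.5, 0.501, -0.5, 0.5]
force: [-0.1, -0.6, -1.7]
gripper_width: 0.0237
shift cm [12.93  0.12  0.18]  spin 0.000 (or -3.141) | tcp [ 0.6056 -0.1949  0.1533] toolx [-0.002  0.001 -1.   ] ty yaw 0.0 q [-0.31  0.52  0.21  1.26  0.    1.26] w 0.0237 F [-0.1 -0.6 -1.7] t 24.0
```

View pics/s13.png

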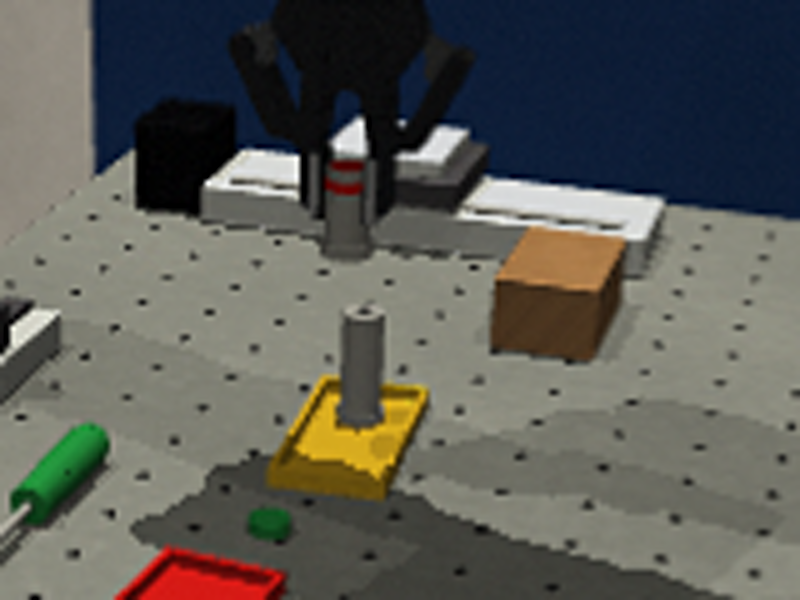

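```bash
python3 -m handwheel '[3,0.1,0,0,2, 6,0.1,0,0,2, 9,0.1,0,0,2, 11.5,0.1,0,0,2, 12.4,0.1,0,0,2, 12.5,0.1,0,0,2, 12.5,0.1,0,0,2, 12.5,0.1,0,0,2]';python3 -m handwheel '[0.1,0,0,0,2, 0.2,0,0,0,2, 0.2,0,0,0,2]'; python3 - <<'E'
from mv import *
cv2.imwrite('pics/s14.png',cv2.resize(get_image('side')[110:230,190:350],None,fx=5,fy=5,interpolation=2))
E
```

```text
time: 24.72
tcp_pos: [0.6084, -0.1958, 0.0312]
tool_rot: [0.5, 0.499, -0.499, 0.501]
force: [-0.4, -0.4, -0.7]
gripper_width: 0.023
time: 24.97
tcp_pos: [0.6077, -0.196, 0.0279]
tool_rot: [0.5, 0.5, -0.5, 0.5]
force: [0.1, -0.5, -1.3]
gripper_width: 0.0234
```

View pics/s14.png

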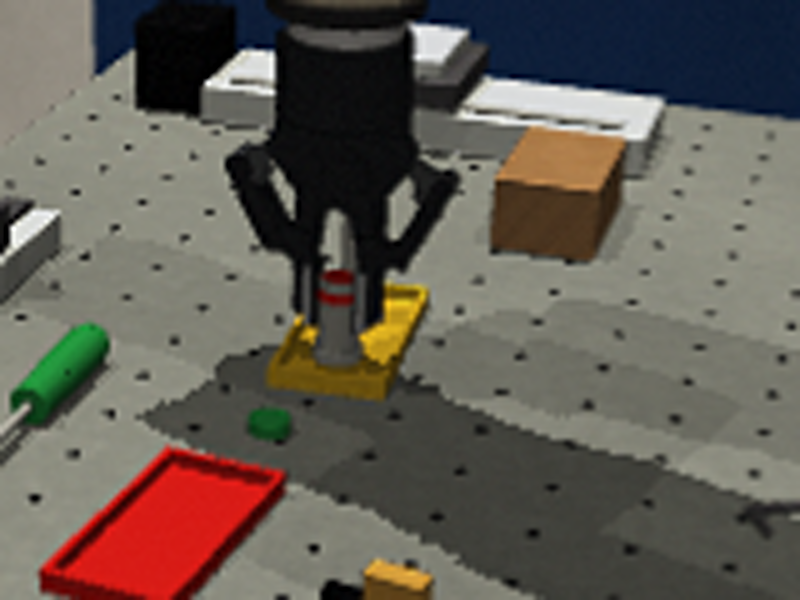

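Short pillar within the tray (257,177), tall one behind it. Lowering to contact.

```bash
python3 -m handwheel '[0.1,0,0,0,2, 0.2,0,0,0,2, 0.2,0,0,0,2]';python3 -m handwheel '[0.1,0,0,0,2, 0.1,0,0,0,2]';python3 -m handwheel '[0.05,0,0,0,2, 0.05,0,0,0,2]'
```

```text
time: 25.27
tcp_pos: [0.6072, -0.1958, 0.0251]
tool_rot: [0.5, 0.5, -0.5, 0.5]
force: [-0.6, 0.0, -0.3]
gripper_width: 0.0233
time: 25.43
tcp_pos: [0.6073, -0.1959, 0.0242]
tool_rot: [0.5, 0.5, -0.5, 0.5]
force: [-0.2, 0.6, -0.4]
gripper_width: 0.0237
time: 25.6
tcp_pos: [0.6074, -0.1959, 0.0242]
tool_rot: [0.5, 0.5, -0.5, 0.5]
force: [-2.4, -0.7, 4.2]
gripper_width: 0.023
```

```bash
python3 -m handwheel '[0.05,0,0,0,2.9, 0,0,0,0,3.3, 0,0,0,0,4, 0,0,0,0,5, 0,0,0,0,6, 0,0,0,0,7, 0,0,0,0,7, 0,0,0,0,7, -3,0,0,0,7, -6,0,0,0,7, -10,0,0,0,7, -13,0,0,0,7, -13,0,0,0,7, -13,0,0,0,7]'
python3 - <<'E'
from mv import *
cv2.imwrite('pics/s15.png',cv2.resize(get_image('side')[110:230,190:350],None,fx=5,fy=5,interpolation=2))
to(.501,.065,.15,81)
T=cv2.imread('pics/top0.png')
def c(pts,x,y,s): return [((a/s)+x-.4,(b/s)+y-.4) for a,b in pts]
W=np.array([onz('top',q,.01) for q in c([(652,320),(732,333),(698,502),(618,486)],100,115,5)])
print(W.round(4)); 
for a,b in((3,0),(2,1)):
    d=W[b]-W[a];print(np.degrees(np.arctan2(d[1],d[0])))
print(W.mean(0))
E
```

```text
time: 26.77
tcp_pos: [0.6084, -0.1962, 0.1557]
tool_rot: [0.501, 0.499, -0.499, 0.501]
force: [-0.4, 0.8, -0.9]
gripper_width: 0.0702
shift cm [  0.38 -10.65 -26.09]  spin -1.414 (or 1.728) | tcp [ 0.6075 -0.1959  0.154 ] toolx [ 0.001 -0.    -1.   ] ty yaw 0.0 q [-0.31  0.52  0.22  1.26  0.    1.26] w 0.0701 F [-0.8  0.2 -1.7] t 26.8167
[[0.5461 0.0751 0.01  ]
 [0.5411 0.0394 0.01  ]
 [0.4658 0.0517 0.01  ]
 [0.4719 0.087  0.01  ]]
-9.119657373352789
-9.272605446212108
[0.50625451 0.06328462 0.01      ]
```

View pics/s15.png

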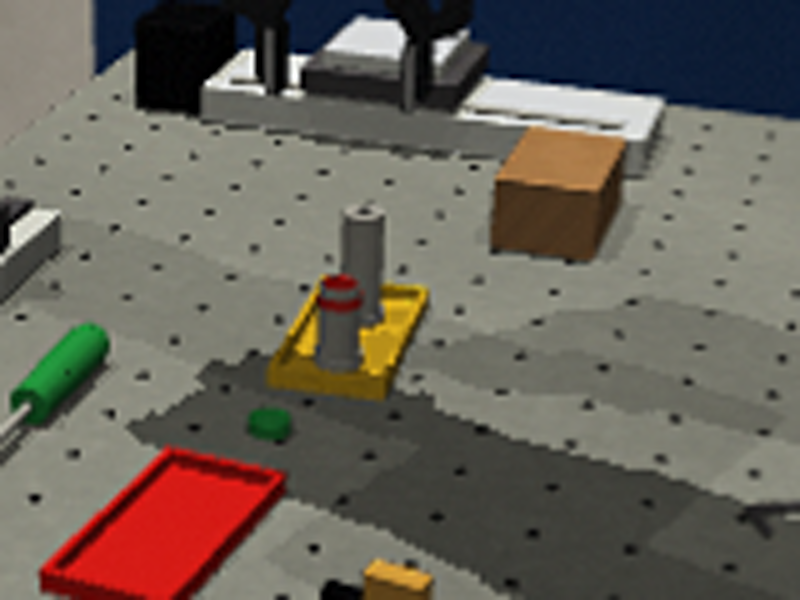

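Both pillars standing. Now the fork.

```bash
python3 -m handwheel '[0,-10.6,-26.1,-1.41,7, 0,-10.6,-26.1,-1.41,7, 0,-10.6,-26.1,-1.41,7, 0,-10.6,-26.1,-1.41,7, 0,-10.6,-26.1,-1.41,7, 0,-10.6,-26.1,-1.41,7, 0,-10.6,-26.1,-1.41,7, 0,-10.6,-26.1,-1.41,7, 0,-10.6,-26.1,-1.41,7, 0,-10.6,-26.1,-1.41,7, 0,-10.6,-26.1,-1.41,7, 0,-10.6,-26.1,-1.41,7, 0,-10.6,-26.1,-1.41,7, 0,-10.6,-26.1,-1.41,7, 0,-10.6,-26.1,-1.41,7, 0,-10.6,-26.1,-1.41,7, 0,-10.6,-26.1,-1.41,7]'
python3 - <<'E'
from mv import *
to(.501,.0648,.0145,80.8)
cv2.imwrite('pics/s16.png',cv2.resize(get_image('side')[140:260,190:350],None,fx=5,fy=5,interpolation=2))
E
```

```text
time: 28.23
tcp_pos: [0.5012, 0.0651, 0.1536]
tool_rot: [0.057, 0.705, -0.057, 0.705]
force: [-1.2, 0.3, -0.9]
gripper_width: 0.0701
shift cm [ 1.391e+01 -3.000e-02 -1.000e-02]  spin -0.001 (or 3.140) | tcp [0.5012 0.0651 0.1536] toolx [-0. -0. -1.] ty yaw 80.7 q [ 0.13  0.25 -0.18  1.14  0.    0.29] w 0.0701 F [-1.2  0.3 -0.9] t 28.2333
```

View pics/s16.png

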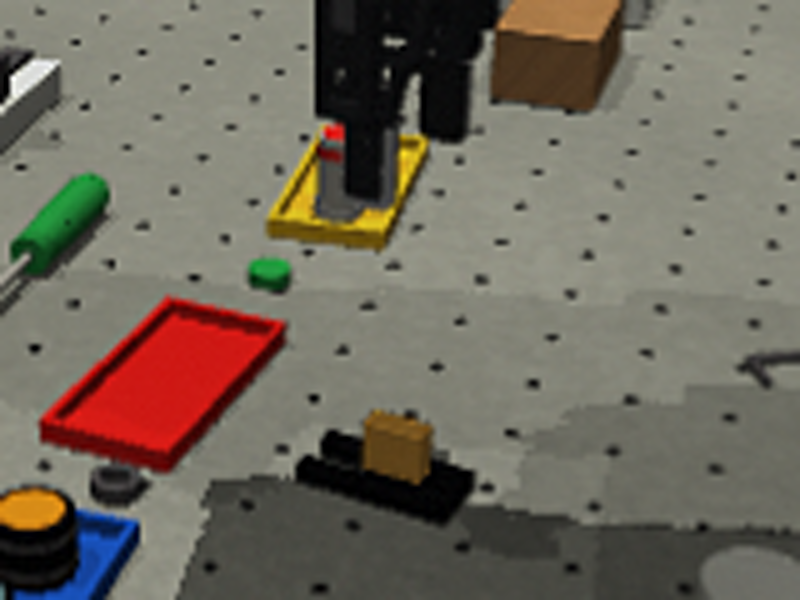

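```bash
python3 -m handwheel '[3,0,0,0,7, 6,0,0,0,7, 9,0,0,0,7, 12,0,0,0,7, 13.6,0,0,0,7, 13.8,0,0,0,7, 13.8,0,0,0,7, 13.8,0,0,0,1, 13.8,0,0,0,1, 13.8,0,0,0,1, 13.8,0,0,0,1, 13.8,0,0,0,1, 13.8,0,0,0,1, 13.8,0,0,0,1, 13.8,0,0,0,1]'
python3 - <<'E'
from mv import *
to(.6305,.0225,.15,-6.1)
cv2.imwrite('pics/s17.png',cv2.resize(get_image('side')[140:260,190:350],None,fx=5,fy=5,interpolation=2))
E
```

```text
time: 29.53
tcp_pos: [0.5019, 0.0653, 0.0167]
tool_rot: [0.057, 0.704, -0.057, 0.705]
force: [-2.3, 0.7, 10.2]
gripper_width: 0.0125
shift cm [-13.31  -2.15  13.4 ]  spin 1.516 (or -1.625) | tcp [0.5019 0.0653 0.0167] toolx [ 0.001  0.    -1.   ] ty yaw 80.8 q [ 0.13  0.37 -0.39  0.8   0.    0.29] w 0.0125 F [-2.3  0.7 10.2] t 29.5333
```

View pics/s17.png

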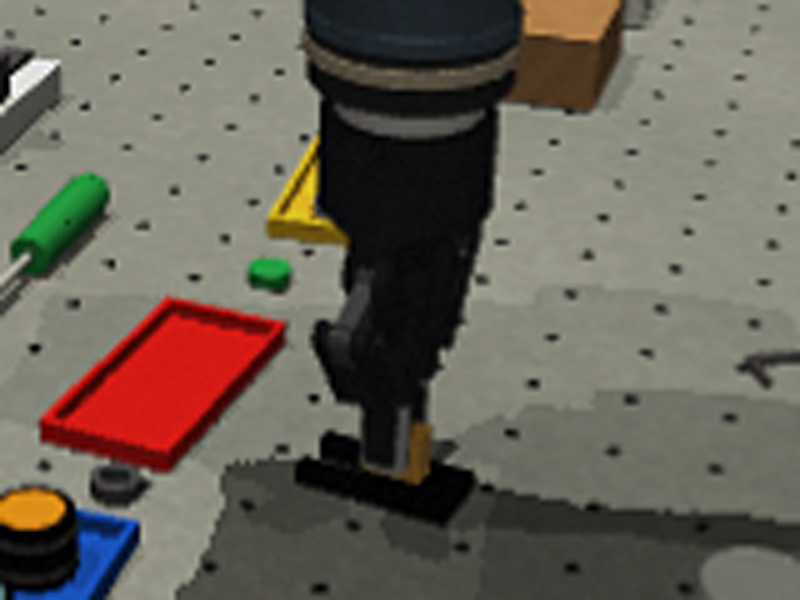

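Fork's brass gripped (271,231). Lift, then carry and turn.

```bash
python3 -m handwheel '[-2,0,0,0,1, -4.5,0,0,0,1, -7.5,0,0,0,1, -8,-0.1,0.8,0.1,1, -8,-0.3,1.8,0.2,1, -8,-0.4,2.8,0.31,1, -8,-0.6,3.9,0.42,1, -8,-0.8,5,0.54,1, -8,-1,6.1,0.66,1, -8,-1.2,7.2,0.78,1, -8,-1.4,8.3,0.9,1, -8,-1.6,9.4,1.02,1, -8,-1.7,10.4,1.14,1, -8,-1.8,11.4,1.25,1, -8,-1.9,12.3,1.35,1, -8,-2,13,1.44,1, -8,-2.1,13.4,1.515,1, -8,-2.1,13.4,1.515,1, -8,-2.1,13.4,1.515,1, -8,-2.1,13.4,1.515,1]'
python3 - <<'E'
from mv import *
to(.6305,.0225,.021,-6.1)
cv2.imwrite('pics/s18.png',cv2.resize(get_image('side')[140:260,150:310],None,fx=5,fy=5,interpolation=2))
cv2.imwrite('pics/t18.png',cv2.resize(get_image('top')[60:210,180:380],None,fx=4,fy=4,interpolation=2))
E
```

```text
time: 31.25
tcp_pos: [0.6299, 0.0231, 0.0958]
tool_rot: [-0.525, -0.474, 0.525, -0.474]
force: [-0.4, -0.8, -1.7]
gripper_width: 0.0124
shift cm [7.48 0.07 0.05]  spin 0.004 (or -3.137) | tcp [0.6299 0.0231 0.0958] toolx [-0. -0. -1.] ty yaw -5.9 q [0.04 0.53 0.09 1.12 0.   1.71] w 0.0124 F [-0.4 -0.8 -1.7] t 31.25
```

View pics/s18.png

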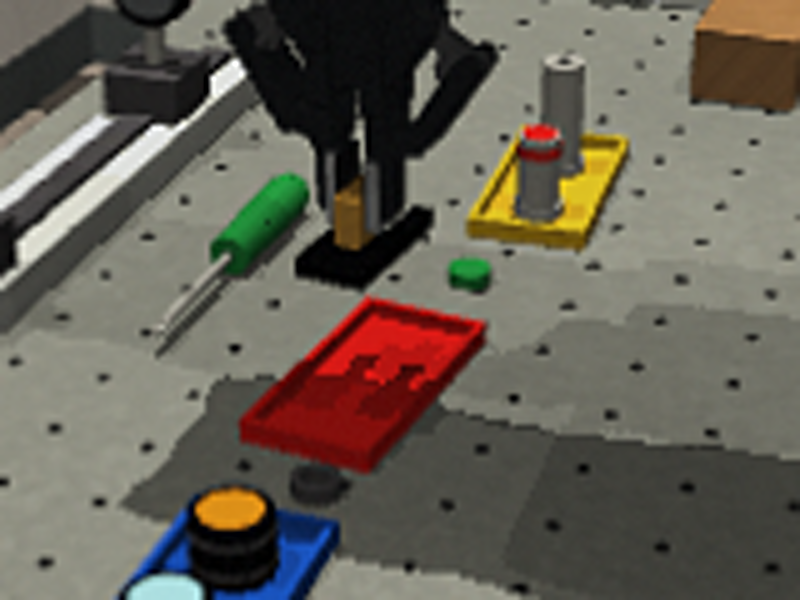

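View pics/t18.png

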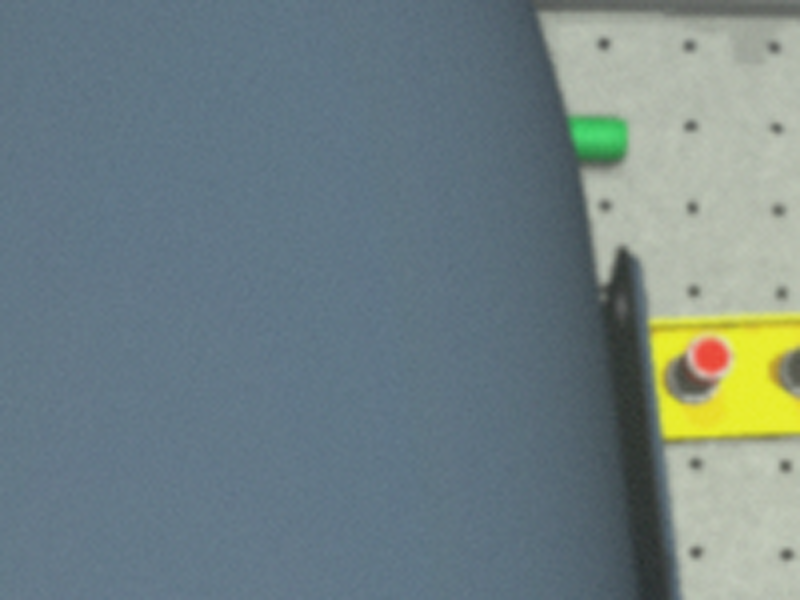

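Fork level, aligned with the red tray (shadow within it). Lowering.

```bash
python3 -m handwheel '[2.5,0.1,0,0,1, 5,0.1,0,0,1, 6.5,0.1,0,0,1, 7,0.1,0,0,1, 7.1,0.1,0,0,1, 7.1,0.1,0,0,1, 7.1,0.1,0,0,1]';python3 -m handwheel '[0.1,0,0,0,1, 0.2,0,0,0,1, 0.2,0,0,0,1]'; python3 - <<'E'
from mv import *
cv2.imwrite('pics/s19.png',cv2.resize(get_image('side')[140:260,150:310],None,fx=5,fy=5,interpolation=2))
E
```

```text
time: 31.93
tcp_pos: [0.632, 0.0229, 0.0262]
tool_rot: [0.526, 0.473, -0.525, 0.474]
force: [0.4, 0.2, -1.3]
gripper_width: 0.0123
time: 32.18
tcp_pos: [0.6314, 0.0229, 0.0231]
tool_rot: [0.526, 0.473, -0.525, 0.473]
force: [-0.1, 0.6, -0.4]
gripper_width: 0.0126
```

View pics/s19.png

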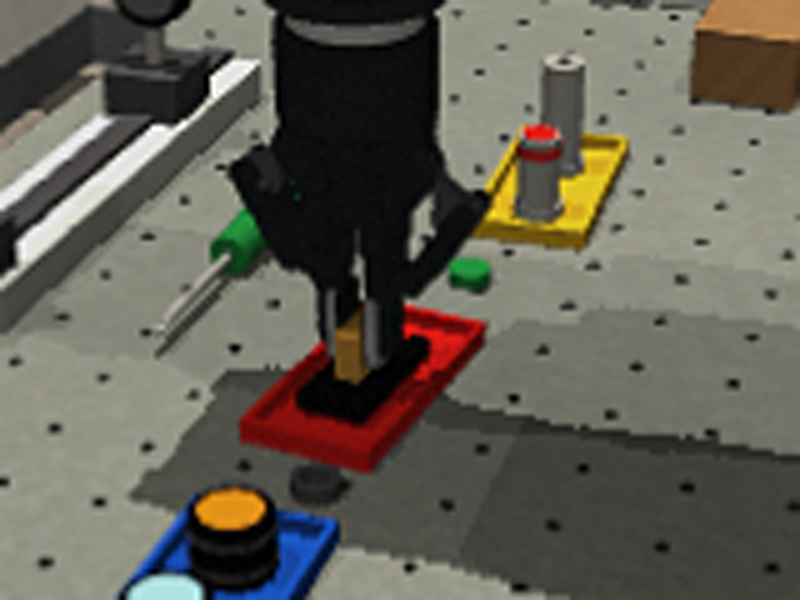

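Fork inside the tray walls (222,215). Final descent.

```bash
python3 -m handwheel '[0.1,0,0,0,1, 0.1,0,0,0,1]';python3 -m handwheel '[0.1,0,0,0,1, 0.1,0,0,0,1]';python3 -m handwheel '[0.05,0,0,0,1, 0.05,0,0,0,1]'
```

```text
time: 32.4
tcp_pos: [0.6312, 0.0229, 0.0217]
tool_rot: [-0.526, -0.473, 0.526, -0.473]
force: [-0.3, -0.1, -2.5]
gripper_width: 0.0126
time: 32.57
tcp_pos: [0.6313, 0.0229, 0.0208]
tool_rot: [0.526, 0.473, -0.526, 0.473]
force: [-0.4, 0.5, -0.5]
gripper_width: 0.0127
time: 32.73
tcp_pos: [0.6313, 0.0229, 0.0207]
tool_rot: [0.526, 0.473, -0.525, 0.473]
force: [-2.5, -1.0, 5.3]
gripper_width: 0.0128
```

```bash
python3 -m handwheel '[0,0,0,0,2, 0,0,0,0,3, 0,0,0,0,4, 0,0,0,0,5, 0,0,0,0,5, -3,0,0,0,5, -6,0,0,0,5, -10,0,0,0,5, -14,0,0,0,5, -15,0,0,0,5, -15,-4,0,0,5, -15,-8,0,0,5, -15,-12,0,0,5, -15,-16,0,0,5, -15,-20,0,0,5, -15,-24,0,0,5, -15,-26,0,0,5, -15,-26,0,0,5, -15,-26,0,0,5]'
python3 - <<'E'
from seg import *
for n in('side','top'): cv2.imwrite(f'pics/{n}_f.png',get_image(n))
S=cv2.imread('pics/side_f.png');cv2.imwrite('pics/sf.png',cv2.resize(S[130:330,140:340],None,fx=3,fy=3,interpolation=2))
T=cv2.imread('pics/top_f.png');cv2.imwrite('pics/tf.png',cv2.resize(T[100:240,90:420],None,fx=2.4,fy=2.4,interpolation=2))
E
```

```text
time: 34.32
tcp_pos: [0.3724, 0.0502, 0.1707]
tool_rot: [0.526, 0.473, -0.525, 0.474]
force: [0.7, 1.0, 1.1]
gripper_width: 0.0501
```

View pics/sf.png

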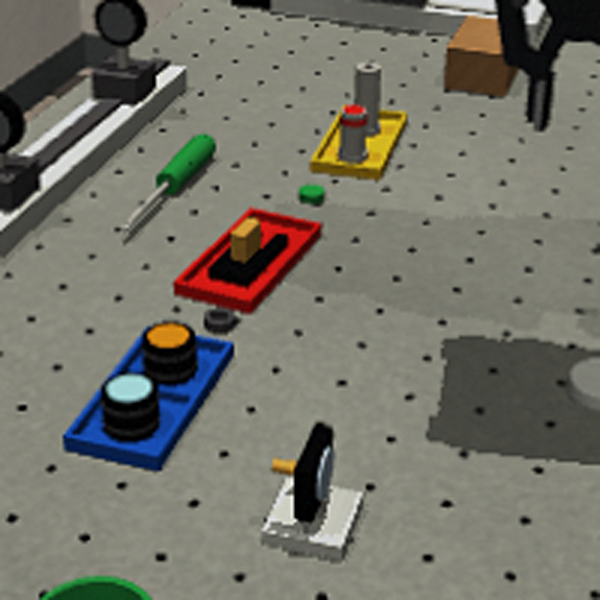

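View pics/tf.png

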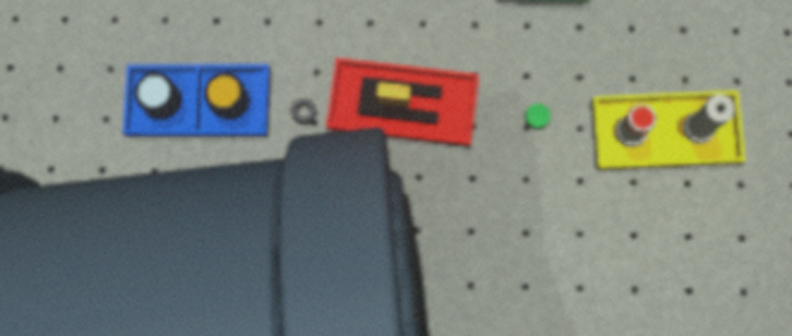

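Both views show everything in its tray: lenses at top (155,138)/(183,138), fork flat in red, pillars upright in yellow. A last height and mirror check, then I hand in.

```bash
python3 - <<'E'
from seg import *
T=cv2.imread('pics/top_f.png');S=cv2.imread('pics/side_f.png')
def two(n,a,b):
    X,e=tri(comp(T,*a)[0],comp(S,*b)[0]);print(n,X.round(4),round(e,1))
two('clear',([75,15,130],[120,255,255],(147,130,163,148)),([75,30,130],[110,255,255],(172,250,196,266)))
two('amber',([10,120,90],[30,255,255],(174,128,194,150)),([5,150,150],[25,255,255],(186,234,208,248)))
two('short',([0,120,100],[8,255,255],(345,138,370,160)),([0,120,140],[8,255,255],(250,163,266,168)))
two('brass',([15,100,90],[35,255,255],(240,130,268,146)),([12,100,160],[25,255,255],(210,200,232,207)))
S0=cv2.imread('pics/side0.png');d=cv2.absdiff(S,S0)[255:320,222:270];print('mirror diff mean/max',d.mean(),d.max())
p=[comp(s,[8,100,80],[25,255,255],(225,278,245,295))[0] for s in(S0,S)];print('mirror knob px before/after',p)
from bench import arm
arm.hand_in()
E
```

```text
clear [0.6294 0.2464 0.0356] 1.9
amber [0.63   0.1807 0.0345] 0.7
short [ 0.6083 -0.1969  0.0554] 1.3
brass [0.6312 0.0245 0.0417] 0.7
mirror diff mean/max 4.762820512820513 96
mirror knob px before/after [array([234.47222222, 284.80555556]), array([234.47222222, 284.80555556])]
the job is handed in; nothing more can be done
```

All five parts are in their trays, done in the order asked, and I handed the job in at about 34 s of the 118 s allowed. First the clear and amber lens tubes went into the two blue bays. Then the tall and short pillars went into the yellow tray, and last the fork into the red tray. Each part was lowered until a light touch (2–5 N) and then released.

The last two-view checks gave these heights, against the expected ones:

| Part | Measured top height | Expected |
|---|---|---|
| Clear lens | 35.6 mm | 34 mm |
| Amber lens | 34.5 mm | 34 mm |
| Short pillar | 55 mm | 54 mm |
| Fork's brass grip | 41.7 mm | 40 mm |

- **Height agreement:** The differences are within the roughly 2 mm camera accuracy, and no measurement disagreed beyond that.
- **Not measured:** I did not re-measure the tall pillar's height at the end. It was seen standing upright in both views.
- **Mirror:** The brass knob on its mount sits at exactly the same pixels before and after. The mirror region did show some brightness change between the two pictures (up to 96 levels); I took that as shading and did not check it further.

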